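# Lock the sliding cup rack and hang the washed tumblers to dry

## Robot

A 6-joint arm with a two-finger parallel gripper is mounted at the origin on the work surface. World frame = base frame: x ahead of the robot, y to its left, z up, the work surface at z = 0. Lengths are in m, angles in rad, forces in N, time in s.
With the tool pointing down it reaches from about 0.25 to 0.8 m from the base axis. Payload 8.5 kg.
Tool frame: the origin (TCP) lies between the finger pads; the fingertips stand 8 mm ahead of it and the grasp point (between the pads) lies 11 mm behind it; z points along the fingers, y is the line along which they close (so a half turn about z gives the same grasp; the last joint's range is limited). The gripper opens to 85 mm and grips with 20 to 120 N. Pads are 22 mm wide; open, the fingers measure 114 mm over their backs; the gripper's body (76 mm by 85 mm) begins 54 mm behind the grasp point. The pads swing forward as they close: fully open they stand 13 mm farther back than shut.
Start: joints at [1.155, 0.238, -0.013, 1.319, 0, 1.571], TCP at [0.212, 0.48, 0.239] pointing down, gripper open.
Joint ranges: [-2.66, 2.66], [-1.03, 1.9], [-1.14, 1.46], [-1.82, 2.27], [-1.45, 1.34], [-3.14, 3.14]. Speed limits (rad/s): [2.22, 2.22, 2.79, 3.14, 3.14, 3.14].

## Interface

Orientations are given as a rotation vector (axis times angle).
In Python, from workcell import arm gives the robot as it stands. The module is installed in compiled form; this text tells all that it offers.
- The arm moves only by the tool carry_out, never from a script. Its argument "motion" is a list of rows, each a list of 5 numbers: the shift along the tool's x, y, z in units of 100 mm (1.0 is 100 mm), then the turn about the tool's z in units of 360 degrees (1.0 is 360 degrees), then the closure, from -1 (fully open) to 1 (shut). In form: [[tx, ty, tz, turn, claw], ...]. A call has 1 to 10 rows; each row shifts and turns the commanded pose from where the row before left it, along the tool's axes as they then stand; what a row does not reach is not made up. A row lasts 1/12 s, in which the tool goes at most 41.7 mm and 7.16 degrees, less where a joint would pass 70% of its speed; a pose out of reach is approached as far as the arm can. A call with a number of a shift or a turn outside -1 to 1 is refused whole. A call with a gripper value outside its range is refused whole. The fingers move at their own pace and stop on an object; "squeeze" is the grip in N (left out, the last holds). Time passes only in rows, so rows that do not move let the fingers close. It gives the time, the measured TCP pose, the force, the opening and the grip force at its end, in the units of the state.
- arm.read_state(): the state, without advancing time (a new reading comes with each control period).
- arm.capture(name): name is "side" or "top" or "wrist"; returns the picture (420x560x3 uint8, red, green, blue); there is no depth.
- arm.camera_info(name): a dict with "mtx" (3x3 intrinsics, pixels), "dist" ([k1, k2, p1, p2, k3] as OpenCV has them; the pictures are not rectified), "R" (3x3) and "t" (3): a world point X has camera coordinates R X + t. Camera axes: x right, y down, z forward; pixel columns grow to the right and rows downward; lengths in m; the calibration is good to about 2 mm. A picture is of the moment at which its call begins: read the wrist's pose just before it. camera_info takes no time and is no camera call; for the wrist camera it gives the pose at the moment of the call.
- arm.sign_off(): hands the job in; it is judged then, once.
Trained networks look in the newest picture that a camera, given by its name, has taken for a name from the list of things; names that differ only in an ending like _2 or _b are one class to them, and where a whole thing is asked for, a point or a joint stands for the part that bears it (a point fixed in the world has none). Each returns a list of dicts, best first, with "p" (0 to 1); they miss things now and then, are a little off and sometimes report something else, mostly with a low value. They report only what shows in the picture. A call takes as long as a camera call. They do not tell look-alikes from the thing itself.
- arm.regions_of(camera, thing): "pixels" (420x560 bool, what is visible of it) and "pixel" ([row, column] in pixels, amid what is visible of it).
- arm.mark_of(camera, thing): "pixel" ([row, column] in pixels: a listed point, or the origin of a listed thing).
The state is a dict: "t": time; "joints": joint angles; "joint_velocities": joint speeds; "effort": joint torques, N m; "ee_pos": TCP position; "tcp_rot": TCP orientation; "wrist_force": force on the tool from outside, world axes, zero at the start; "moment": the same for the moment, N m; "opening": finger opening in m; "gripper_force": force on a finger pad.
Only numpy, scipy, OpenCV 4.12 (cv2) and the standard library are available. Lean on these libraries where they do the work, as an engineer would, in place of code of your own. Each camera call takes 0.05 s, during which the arm holds its last target. There are 200 camera calls.

## Task

Slide the cup drying rack home by its handle until the hole in its tongue lines up with the hole in the lug under it, then take the lock pin from its wooden holder and push it fully down through both holes. Only after the rack is locked, put every washed tumbler lying on the table upside down over a peg of its own, with its rim resting flat on the rack's deck, and let go. Do not disturb the shaker, the bowl or the jar.

Things in the scene. Friction and masses are not known exactly. Their poses are not given: they have to be found in the camera images.
- dock: fixed grey base with two aluminium rails on which the rack slides, 320 mm long along its y, 190 mm wide. Origin on the table, z up. The rack slides along the dock's y axis: towards the dock's -y to the stop at home.
- rack: white sliding deck 196 mm (x) by 228 mm (y), its top 45 mm above the table, with four pegs, a pierced steel tongue on the side near the robot and a bar handle at its +y end. Axes parallel to the dock's; origin on the table, at the dock's origin when home. Starts 30 to 70 mm from home towards +y; slides with about 6 N and stays where it is left.
- rack_handle (a point): middle of the rack's bar handle: a round steel bar 12 mm thick and 90 mm long, along the rack's x, on two posts, its centre 80 mm above the table (35 mm above the deck). It can be gripped from above, fingers closing along the rack's y.
- tongue_hole (a point): centre of the 13 mm hole in the rack's steel tongue, at the tongue's top face 44 mm above the table; the tongue is 12 mm thick and moves with the rack.
- lug_hole (a point): centre of the 13 mm through hole in the dock's fixed aluminium lug, at the lug's top face 30 mm above the table. With the rack home, the tongue's hole is exactly above it.
- holder: fixed wooden block 60 x 60 x 46 mm high with a 14 mm hole in which the pin stands. Origin: centre of its underside.
- pin: steel lock pin, upright: shank 10 mm thick, 38 mm long, tip chamfered; collar 24 mm wide, 4 mm thick; black round grip 16 mm wide, 30 mm tall; 60 g. Origin at the shank's tip, z towards the grip, whose middle is 57 mm along z. Starts in the holder, collar on the block. Fully home, the collar rests on the tongue, the tip 6 mm above the table.
- cup0: one of up to four identical blue square-section plastic tumblers (one may be absent), 60 x 60 mm outside, 52 x 52 mm inside, 90 mm long, one end closed (5 mm thick), 110 g. Starts lying on a flat side. Origin: centre, on its axis, 45 mm from both ends. Its x axis points along the axis out of the open mouth: level when lying, straight down when inverted.
- cup1: one of up to four identical blue square-section plastic tumblers (one may be absent), 60 x 60 mm outside, 52 x 52 mm inside, 90 mm long, one end closed (5 mm thick), 110 g. Starts lying on a flat side. Origin: centre, on its axis, 45 mm from both ends. Its x axis points along the axis out of the open mouth: level when lying, straight down when inverted.
- cup2: one of up to four identical blue square-section plastic tumblers (one may be absent), 60 x 60 mm outside, 52 x 52 mm inside, 90 mm long, one end closed (5 mm thick), 110 g. Starts lying on a flat side. Origin: centre, on its axis, 45 mm from both ends. Its x axis points along the axis out of the open mouth: level when lying, straight down when inverted.
- cup3: one of up to four identical blue square-section plastic tumblers (one may be absent), 60 x 60 mm outside, 52 x 52 mm inside, 90 mm long, one end closed (5 mm thick), 110 g. Starts lying on a flat side. Origin: centre, on its axis, 45 mm from both ends. Its x axis points along the axis out of the open mouth: level when lying, straight down when inverted.
- peg0 (a point): foot of a drying peg on the rack, at the height of the deck's top (45 mm above the table). The wooden peg rises 70 mm from here, 28 mm diameter, tapering over its last 12 mm. The four pegs form a square of 116 mm side: peg0 and peg1 in the row away from the robot, peg2 and peg3 in the near row.
- peg1 (a point): foot of a drying peg on the rack, at the height of the deck's top (45 mm above the table). The wooden peg rises 70 mm from here, 28 mm diameter, tapering over its last 12 mm. The four pegs form a square of 116 mm side: peg0 and peg1 in the row away from the robot, peg2 and peg3 in the near row.
- peg2 (a point): foot of a drying peg on the rack, at the height of the deck's top (45 mm above the table). The wooden peg rises 70 mm from here, 28 mm diameter, tapering over its last 12 mm. The four pegs form a square of 116 mm side: peg0 and peg1 in the row away from the robot, peg2 and peg3 in the near row.
- peg3 (a point): foot of a drying peg on the rack, at the height of the deck's top (45 mm above the table). The wooden peg rises 70 mm from here, 28 mm diameter, tapering over its last 12 mm. The four pegs form a square of 116 mm side: peg0 and peg1 in the row away from the robot, peg2 and peg3 in the near row.
- shaker: bystander: small white shaker with a steel cap, 44 mm diameter, 75 mm high. Origin: centre of its underside.
- bowl: bystander: white bowl, 100 mm diameter, 50 mm high. Origin: centre of its underside.
- jar: bystander: amber glass jar with a steel cap, 60 mm diameter, 100 mm high. Origin: centre of its underside.
Mind the look-alikes: they are no part of the job. What is shaped like the cup0 but green or yellow is not meant.

How it is judged:
By the outcome, as a careful person would: the job done as asked, in the order asked, and still so for the second after the job is handed in, with the robot touching nothing.
Of cup0, cup1, cup2, cup3 only 3 to 4 are there at a start; the rules pass over those that are not, and their reading is None.
At some moment in a run one of cup0, cup1, cup2, cup3 may be knocked a few centimetres aside while the robot is not near it.
It also fails if it takes over 208 s, if anything falls off the work surface, if the arm or the gripper's body presses on something with over 40 N, if the wrist force passes 120 N, or if a joint passes its speed limit or range.

## Working session

There is one attempt and no reset: what is moved stays moved. The work goes in short steps, Python scripts to look and compute and a tool call to move; the robot and the scene stay as the last step left them, time stands still between calls to the robot, and variables do not carry over. Pictures are saved under pics/ and viewed, at most 14 in all, crops included, and the job is handed in when it is done.

Besides the shell and the picture viewer there is one more tool, called after "Emit:" by a JSON object that holds its "op" and its "data". carry_out: Moves the arm, as the interface text tells. Its arguments: {"type":"object","properties":{"motion":{"type":"array","items":{"type":"array","items":{"type":"number"}}},"squeeze":{"type":"number"}},"required":["motion"]}

```bash
mkdir -p pics
python3 - <<'E'
from workcell import arm
import cv2,numpy as np
for n in ("side","top"):
    im=arm.capture(n); cv2.imwrite(f"pics/{n}0.png",im[:,:,::-1])
    c=arm.camera_info(n); print(n,-c["R"].T@c["t"],c["R"][2],c["mtx"][0,0])
s=arm.read_state();print(s)
c=arm.camera_info("wrist");print(-c["R"].T@c["t"],c["R"])
E
```

```text
side [-0.07794789 -0.69177293  1.12984264] [ 0.46814599  0.50684649 -0.72384111] 410.2237803221522
top [0.25768988 0.06116057 1.99546765] [ 0.18067596 -0.00995769 -0.98349227] 528.280293138423
{'t': 0.1, 'joints': array([ 1.15501992e+00,  2.38719978e-01, -1.41896563e-02,  1.31920021e+00,
        4.01716384e-06,  1.57080345e+00]), 'joint_velocities': array([-0.00077327,  0.00083376,  0.00236128, -0.00134922, -0.00193564,
        0.00012885]), 'effort': array([-7.46034948e-04, -5.39720750e+01,  3.46998060e+01,  1.35250259e-02,
       -7.22741606e-05, -1.11404424e-05]), 'ee_pos': array([0.21189549, 0.47992988, 0.23873466]), 'tcp_rot': array([-6.48360033e-01, -3.07367884e+00,  2.01737180e-03]), 'wrist_force': array([0.16546249, 0.42106281, 0.01211761]), 'moment': array([-0.00084225,  0.03952545,  0.04427988]), 'gripper_force': 0.0, 'opening': 0.08531459039369581}
[0.13878485 0.51341157 0.37492694] [[ 4.03864440e-01  9.14818549e-01 -7.32492115e-04]
 [ 8.68063619e-01 -3.82970619e-01  3.15909890e-01]
 [ 2.88719704e-01 -1.28220621e-01 -9.48788915e-01]]
```

View pics/side0.png

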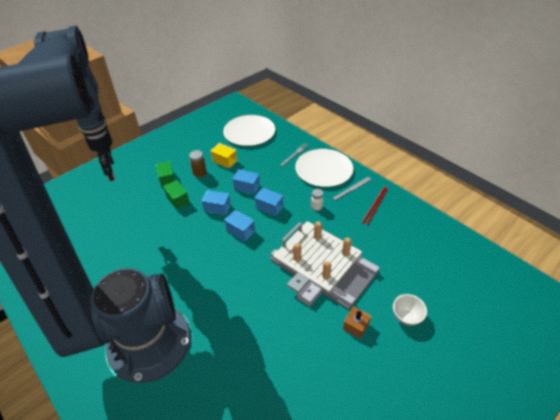

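View pics/top0.png

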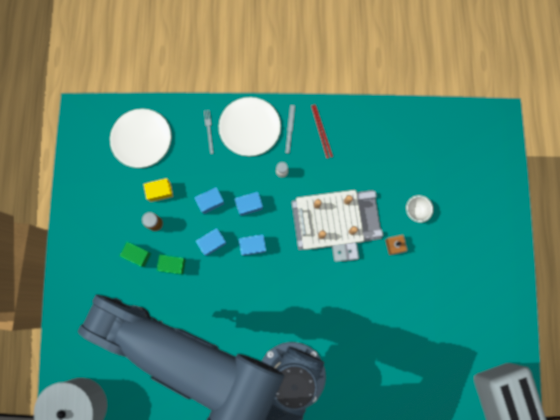

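Side and top show four blue cups: top (col,row) (209,200), (249,203), (211,241) and (252,245). The look-alikes are green at (134,254) and (171,264), and yellow at (158,189). The rack is at (330,220) with its handle to the left (+y). The tongue/lug is at (345,252), holder with pin at (397,244), bowl at (420,209), shaker at (282,170) and jar at (152,221).

```bash
cat > h.py <<'E'
from workcell import arm
import cv2,numpy as np
from scipy.spatial.transform import Rotation as Ro
def ray(c,px):  # px=[row,col]
    u=cv2.undistortPoints(np.array([[[px[1],px[0]]]],float),c["mtx"],np.array(c["dist"]))[0,0]
    d=c["R"].T@np.array([u[0],u[1],1.]);return -c["R"].T@c["t"],d/np.linalg.norm(d)
def atz(c,px,z):
    o,d=ray(c,px);return o+d*(z-o[2])/d[2]
def tri(rays):
    A=sum(np.eye(3)-np.outer(d,d) for o,d in rays);b=sum((np.eye(3)-np.outer(d,d))@o for o,d in rays)
    p=np.linalg.solve(A,b);return p,max(np.linalg.norm(np.cross(p-o,d)) for o,d in rays)
def proj(c,X):
    p=cv2.projectPoints(np.array([X],float),cv2.Rodrigues(c["R"])[0],c["t"],c["mtx"],np.array(c["dist"]))[0][0,0];return p[::-1]
np.set_printoptions(precision=4,suppress=True)
E
python3 - <<'E'
from h import *
C={n:arm.camera_info(n) for n in("side","top")}
Z=dict(rack_handle=.08,tongue_hole=.044,lug_hole=.03,holder=0,pin=.008,cup0=.03,peg0=.045,shaker=0,bowl=0,jar=0,rack=0,dock=0)
for th,z in Z.items():
    m={n:[d for d in arm.mark_of(n,th) if d["p"]>.3] for n in C}
    print(th)
    for n in C: print("  ",n,[(round(d["p"],2),np.round(d["pixel"]).astype(int).tolist(),atz(C[n],d["pixel"],z)[:2].round(3).tolist()) for d in m[n]])
    for a in m["side"]:
        for b in m["top"]:
            p,e=tri([ray(C["side"],a["pixel"]),ray(C["top"],b["pixel"])])
            if e<.006 and abs(p[2]-z)<.03: print("   tri",p,round(e,4))
E
```

```text
rack_handle
   side [(0.76, [233, 290], [0.555, -0.036])]
   top [(0.56, [234, 321], [0.513, -0.106]), (0.55, [223, 304], [0.557, -0.041])]
   tri [ 0.5539 -0.0399  0.0851] 0.0022
tongue_hole
   side [(0.87, [282, 299], [0.451, -0.179]), (0.57, [181, 246], [0.64, 0.307])]
   top [(0.6, [251, 339], [0.456, -0.176])]
   tri [ 0.456  -0.1763  0.0366] 0.001
lug_hole
   side [(0.82, [290, 311], [0.467, -0.22])]
   top [(0.92, [252, 352], [0.455, -0.227]), (0.58, [245, 396], [0.482, -0.392]), (0.55, [219, 334], [0.58, -0.159])]
   tri [ 0.456  -0.226   0.0465] 0.0027
holder
   side [(0.79, [329, 358], [0.483, -0.404])]
   top [(0.81, [248, 392], [0.475, -0.385])]
pin
   side [(0.51, [325, 355], [0.48, -0.391])]
   top [(0.47, [248, 394], [0.473, -0.389])]
   tri [ 0.4752 -0.3905  0.0119] 0.0032
cup0
   side [(0.95, [154, 226], [0.697, 0.514]), (0.89, [193, 180], [0.418, 0.447]), (0.88, [174, 165], [0.435, 0.588]), (0.8, [202, 218], [0.493, 0.298]), (0.74, [180, 245], [0.647, 0.323]), (0.7, [206, 268], [0.619, 0.15]), (0.57, [220, 239], [0.492, 0.172]), (0.47, [290, 310], [0.462, -0.219])]

[... 1025 characters left out ...]
[0.605, 0.012])]
   top [(0.45, [173, 282], [0.764, 0.039])]
   tri [0.7676 0.0364 0.003 ] 0.0047
bowl
   side [(0.73, [316, 408], [0.626, -0.483]), (0.5, [174, 196], [0.546, 0.526])]
   top [(0.76, [212, 417], [0.613, -0.488])]
   tri [ 0.612  -0.4849  0.0181] 0.0027
jar
   side [(0.6, [175, 198], [0.548, 0.519]), (0.31, [256, 297], [0.543, -0.079])]
   top [(0.68, [221, 155], [0.57, 0.525])]
rack
   side [(0.98, [264, 320], [0.577, -0.157])]
   top [(0.79, [216, 333], [0.594, -0.158]), (0.47, [198, 347], [0.665, -0.215])]
dock
   side [(0.61, [274, 329], [0.566, -0.207])]
   top [(0.79, [221, 344], [0.576, -0.2]), (0.65, [245, 391], [0.486, -0.381])]
   tri [ 0.577  -0.2011 -0.0151] 0.0022
```

Emit:
{"op": "carry_out", "data": {"motion": [[-0.31,-0.26,-0.04,0,-1],[-0.31,-0.26,-0.04,0,-1],[-0.31,-0.26,-0.04,0,-1],[-0.31,-0.26,-0.04,0,-1],[-0.31,-0.26,-0.04,0,-1],[-0.31,-0.26,-0.04,0,-1],[-0.31,-0.26,-0.04,0,-1],[-0.31,-0.26,-0.04,0,-1]]}}

```text
t: 1.97
ee_pos: [0.3552, 0.188, 0.2718]
tcp_rot: [0.648, 3.073, 0.001]
wrist_force: [1.1, 1.5, -0.0]
opening: 0.0854
gripper_force: 0.0
```

Emit:
{"op": "carry_out", "data": {"motion": [[-0.31,-0.26,-0.04,0,-1],[-0.31,-0.26,-0.04,0,-1],[-0.31,-0.26,-0.04,0,-1],[-0.31,-0.26,-0.04,0,-1],[-0.31,-0.26,-0.04,0,-1],[-0.31,-0.26,-0.04,0,-1],[-0.31,-0.26,-0.04,0,-1],[-0.31,-0.26,-0.04,0,-1]]}}

```text
t: 2.63
ee_pos: [0.4982, -0.1029, 0.3037]
tcp_rot: [0.649, 3.073, -0.0]
wrist_force: [2.1, 0.9, 0.1]
opening: 0.0854
gripper_force: 0.0
```

Emit:
{"op": "carry_out", "data": {"motion": [[0,0,0,-0.0173,-1],[0,0,0,-0.0173,-1],[0,0,0,-0.0173,-1],[0,0,0,-0.0173,-1],[0,0,0,-0.0173,-1],[0,0,0,0,-1],[0,0,0,0,-1]]}}

```text
t: 3.22
ee_pos: [0.4978, -0.1007, 0.3033]
tcp_rot: [0.195, -3.135, 0.0]
wrist_force: [0.3, 0.5, -0.9]
opening: 0.0854
gripper_force: 0.0
```

```bash
cat >> h.py <<'E'
def yawy(s=None):
    s=s or arm.read_state();y=Ro.from_rotvec(s["tcp_rot"]).as_matrix()[:,1];return np.degrees(np.arctan2(y[1],y[0]))
def go(P,yaw=None):  # prints shift in tool units for target P, current frame; turn units
    s=arm.read_state();M=Ro.from_rotvec(s["tcp_rot"]).as_matrix()
    d=M.T@(np.array(P)-s["ee_pos"])*10
    t=None if yaw is None else -(((yaw-yawy(s)+180)%360)-180)/360
    print("go",np.array(P).round(4),"units",d.round(3),"turn",t)
def st():
    s=arm.read_state();print("t%.1f"%s["t"],s["ee_pos"].round(4),"yaw%.1f"%yawy(s),"F",s["wrist_force"].round(1),"op%.4f gf%.1f"%(s["opening"],s["gripper_force"]),"q",s["joints"].round(2))
def snap(n,f=None):
    st0=arm.camera_info(n);im=arm.capture(n)
    if f: cv2.imwrite("pics/"+f,im[:,:,::-1])
    return st0,im
E
python3 - <<'E'
from h import *
st();c,im=snap("wrist","w1.png")
for th,z in dict(rack_handle=.08,tongue_hole=.044,lug_hole=.03,pin=.008,peg0=.045).items():
    print(th,[(round(d["p"],2),np.round(d["pixel"]).astype(int).tolist(),atz(c,d["pixel"],z)[:2].round(4).tolist()) for d in arm.mark_of("wrist",th) if d["p"]>.3])
E
```

```text
t3.2 [ 0.4978 -0.1007  0.3033] yaw97.1 F [ 0.3  0.5 -0.9] op0.0854 gf0.0 q [-0.2   0.2   0.09  1.47 -0.   -0.32]
rack_handle [(0.89, [238, 327], [0.5673, -0.0329]), (0.41, [139, 92], [0.474, -0.3383])]
tongue_hole [(0.73, [139, 233], [0.458, -0.1714])]
lug_hole [(0.94, [138, 205], [0.4628, -0.2121])]
pin [(0.69, [140, 84], [0.4878, -0.396])]
peg0 [(0.93, [263, 280], [0.6307, -0.0879]), (0.81, [188, 193], [0.5313, -0.2228]), (0.8, [265, 200], [0.6493, -0.2081]), (0.61, [188, 277], [0.516, -0.1062])]
```

View pics/w1.png

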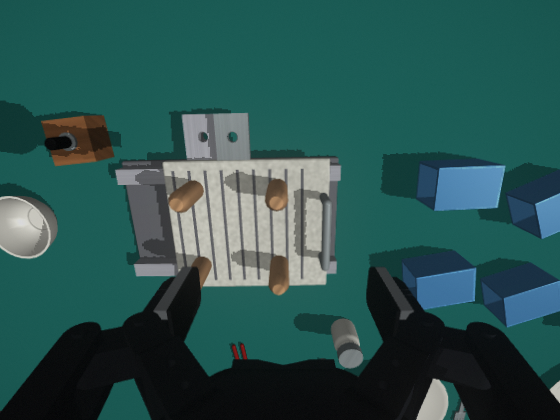

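The wrist picture shows the rack bar at (326,232), tongue hole at (233,136), lug hole at (204,136) and the pin grip at (60,142). The cups' dark mouths face left (-y). The rack yaw is about 8° and it is about 40 mm from home.

Run:
```python
from h import *
go((.566,-.035,.15),98.1);go((.566,-.035,.069))
```

```text
go [ 0.566 -0.035  0.15 ] units [-0.76   0.565  1.533] turn -0.002354267722340511
go [ 0.566 -0.035  0.069] units [-0.761  0.565  2.343] turn None
```

Emit:
{"op": "carry_out", "data": {"motion": [[0,0,0,-0.0024,-1],[-0.19,0.14,0.3,0,-1],[-0.19,0.14,0.3,0,-1],[-0.19,0.14,0.3,0,-1],[-0.19,0.145,0.3,0,-1],[0,0,0.1,0,-1],[0,0,0,0,-1],[0,0,0,0,-1]]}}

```text
t: 4.18
ee_pos: [0.5644, -0.034, 0.1733]
tcp_rot: [0.225, -3.132, 0.0]
wrist_force: [0.1, -0.3, 1.0]
opening: 0.0855
gripper_force: 0.0
```

Run:
```python
from h import *
st();c,im=snap("wrist","w2.png")
for th,z in dict(rack_handle=.08,tongue_hole=.044,lug_hole=.03,peg0=.045).items():
    print(th,[(round(d["p"],2),np.round(d["pixel"]).astype(int).tolist(),atz(c,d["pixel"],z)[:2].round(4).tolist()) for d in arm.mark_of("wrist",th) if d["p"]>.3])
```

```text
t4.2 [ 0.5644 -0.034   0.1733] yaw98.2 F [ 0.1 -0.3  1. ] op0.0855 gf0.0 q [-0.06  0.34 -0.05  1.19 -0.   -0.2 ]
rack_handle [(0.82, [216, 282], [0.5653, -0.034])]
tongue_hole [(0.92, [54, 132], [0.4547, -0.1752])]
lug_hole [(0.94, [58, 97], [0.4604, -0.2134])]
peg0 [(0.9, [140, 80], [0.5312, -0.2233]), (0.79, [260, 219], [0.6332, -0.0891]), (0.74, [142, 210], [0.5171, -0.1061]), (0.66, [258, 102], [0.6482, -0.2085]), (0.64, [282, 452], [0.6243, 0.1547])]
```

View pics/w2.png

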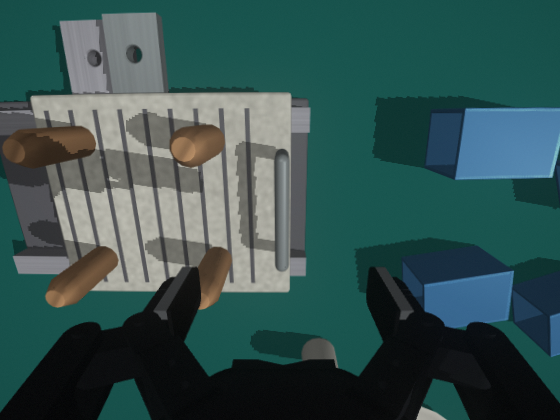

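The bar is at (283,211), midway between the fingers. The two views agree at a height of 80 mm. Descending and gripping.

Emit:
{"op": "carry_out", "data": {"motion": [[0,0,0.3,0,-1],[0,0,0.3,0,-1],[0,0,0.3,0,-1],[0,0,0.14,0,-1],[0,0,0,0,-1],[0,0,0,0,0.5],[0,0,0,0,1],[0,0,0,0,1],[0,0,0,0,1],[0,0,0,0,1]], "squeeze": 60}}

```text
t: 5.27
ee_pos: [0.5656, -0.034, 0.0704]
tcp_rot: [-0.224, 3.132, -0.001]
wrist_force: [0.3, -0.3, -0.1]
opening: 0.0254
gripper_force: 0.0
```

Emit:
{"op": "carry_out", "data": {"motion": [[0,0,0,0,1],[0,0,0,0,1],[0,0,0,0,1],[0,0,0,0,1],[0,0,0,0,1]]}}

```text
t: 5.68
ee_pos: [0.5654, -0.0341, 0.0701]
tcp_rot: [-0.224, 3.132, -0.001]
wrist_force: [-0.6, -0.4, 5.9]
opening: 0.0101
gripper_force: 58.4
```

Emit:
{"op": "carry_out", "data": {"motion": [[0,-0.08,0,0,1],[0,-0.08,0,0,1],[0,-0.08,0,0,1],[0,-0.06,0,0,1],[0,-0.05,0,0,1],[0,0,0,0,1],[0,0,0,0,1]]}}

```text
t: 6.27
ee_pos: [0.5703, -0.0689, 0.0702]
tcp_rot: [-0.224, 3.132, -0.001]
wrist_force: [-0.4, -1.4, 5.6]
opening: 0.01
gripper_force: 58.8
```

Emit:
{"op": "carry_out", "data": {"motion": [[0,-0.02,0,0,1],[0,-0.02,0,0,1],[0,-0.01,0,0,1],[0,0,0,0,1],[0,0,0,0,1]]}}

```text
t: 6.68
ee_pos: [0.5709, -0.073, 0.0702]
tcp_rot: [-0.225, 3.132, 0.001]
wrist_force: [-1.0, 1.7, 7.0]
opening: 0.0096
gripper_force: 58.9
```

Emit:
{"op": "carry_out", "data": {"motion": [[0,-0.02,0,0,1],[0,0,0,0,1],[0,0,0,0,1],[0,0,0,0,1]]}}

```text
t: 7.02
ee_pos: [0.5712, -0.0749, 0.0701]
tcp_rot: [-0.225, 3.132, 0.001]
wrist_force: [-1.2, 3.0, 6.6]
opening: 0.0098
gripper_force: 58.9
```

Emit:
{"op": "carry_out", "data": {"motion": [[0,-0.02,0,0,1],[0,0,0,0,1],[0,0,0,0,1]]}}

```text
t: 7.27
ee_pos: [0.5715, -0.0769, 0.0702]
tcp_rot: [-0.225, 3.132, 0.002]
wrist_force: [-0.9, 3.2, 6.2]
opening: 0.0098
gripper_force: 58.9
```

Emit:
{"op": "carry_out", "data": {"motion": [[0,-0.02,0,0,1],[0,0,0,0,1],[0,0,0,0,1]]}}

```text
t: 7.52
ee_pos: [0.5716, -0.0776, 0.0702]
tcp_rot: [-0.226, 3.132, 0.006]
wrist_force: [-1.9, 9.9, 8.5]
opening: 0.01
gripper_force: 59.2
```

Run:
```python
from h import *
st();c,im=snap("wrist");cv2.imwrite("pics/w3.png",cv2.resize(im[0:140,0:280,::-1],None,fx=2.5,fy=2.5))
for th,z in dict(tongue_hole=.044,lug_hole=.03).items():
    print(th,[(round(d["p"],2),np.round(d["pixel"]).astype(int).tolist(),atz(c,d["pixel"],z)[:2].round(4).tolist()) for d in arm.mark_of("wrist",th) if d["p"]>.3])
```

```text
t7.5 [ 0.5716 -0.0776  0.0702] yaw98.3 F [-1.9  9.9  8.5] op0.0100 gf59.2 q [-0.14  0.43 -0.18  0.96  0.   -0.28]
tongue_hole [(0.81, [13, 35], [0.4612, -0.2171])]
lug_hole [(0.62, [17, 59], [0.4591, -0.2147])]
```

View pics/w3.png

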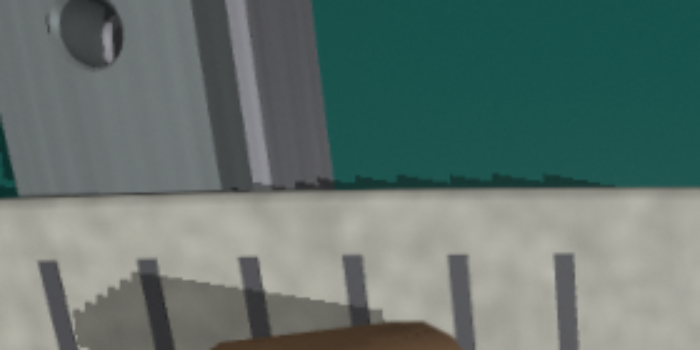

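The crop shows the tongue over the lug, with its hole at about (37,13) in the full frame. The rack stopped after about 44 mm with force rising, so it is at the stop. I'll give one more small push, then release and move to a viewing place between the tongue and the pin.

Emit:
{"op": "carry_out", "data": {"motion": [[0,-0.02,0,0,1],[0,0,0,0,1],[0,0,0,0,1]]}}

```text
t: 7.92
ee_pos: [0.5716, -0.0776, 0.0701]
tcp_rot: [-0.228, 3.132, 0.011]
wrist_force: [-1.5, 18.5, 10.0]
opening: 0.01
gripper_force: 59.6
```

Emit:
{"op": "carry_out", "data": {"motion": [[0,0,0,0,-1],[0,0,0,0,-1],[0,0,0,0,-1],[0,0,0,0,-1],[0,0,0,0,-1],[0,0,0,0,-1],[0,0,-0.3,0,-1],[0,0,-0.4,0,-1],[0,0,-0.4,0,-1],[0,0,-0.4,0,-1]]}}

```text
t: 8.75
ee_pos: [0.5712, -0.0816, 0.2209]
tcp_rot: [0.224, -3.133, 0.0]
wrist_force: [1.6, -0.4, -0.5]
opening: 0.0852
gripper_force: 0.0
```

Run:
```python
from h import *
st();go((.46,-.28,.2));go((.46,-.34,.2))
```

```text
t8.8 [ 0.5712 -0.0816  0.2209] yaw98.2 F [ 1.6 -0.4 -0.5] op0.0852 gf0.0 q [-0.14  0.33  0.08  1.31 -0.   -0.28]
go [ 0.46 -0.28  0.2 ] units [ 1.383 -1.806  0.21 ] turn None
go [ 0.46 -0.34  0.2 ] units [ 1.468 -2.4    0.21 ] turn None
```

Emit:
{"op": "carry_out", "data": {"motion": [[0.22,-0.29,0.03,0,-1],[0.22,-0.29,0.03,0,-1],[0.22,-0.29,0.03,0,-1],[0.22,-0.29,0.03,0,-1],[0.22,-0.29,0.03,0,-1],[0.22,-0.29,0.03,0,-1],[0.22,-0.29,0.03,0,-1],[0,0,0,0,-1],[0,0,0,0,-1]]}}

```text
t: 9.5
ee_pos: [0.447, -0.3059, 0.1982]
tcp_rot: [0.218, -3.134, -0.0]
wrist_force: [0.2, -0.2, -0.6]
opening: 0.0855
gripper_force: 0.0
```

```bash
cat >> h.py <<'E'
import json
def look(ths,f=None,cam="wrist",thr=.3):
    c,im=snap(cam,f);out={}
    for th,z in ths.items():
        ms=[d for d in arm.mark_of(cam,th) if d["p"]>thr]
        print(th,[(round(d["p"],2),np.round(d["pixel"],1).tolist(),atz(c,d["pixel"],z)[:2].round(4).tolist()) for d in ms])
        out[th]=[[*map(lambda v:v.tolist(),ray(c,d["pixel"]))] for d in ms]
    return c,im,out
E
python3 - <<'E'
from h import *
st();c,im,o=look(dict(tongue_hole=.044,pin=.008,holder=0,peg0=.045,rack=0,dock=0),"w4.png");json.dump(o,open("o4.json","w"))
E
```

```text
t9.5 [ 0.447  -0.3059  0.1982] yaw98.0 F [ 0.2 -0.2 -0.6] op0.0855 gf0.0 q [-0.6   0.28 -0.06  1.23 -0.   -0.74]
tongue_hole [(0.74, [223.2, 365.5], [0.4647, -0.2145]), (0.33, [293.4, 135.9], [0.5877, -0.4597])]
pin [(0.88, [207.0, 204.7], [0.4829, -0.3933]), (0.71, [299.3, 351.7], [0.5838, -0.1953])]
holder [(0.92, [206.4, 209.5], [0.4842, -0.3895])]
peg0 [(0.89, [360.6, 306.8], [0.6573, -0.2457]), (0.77, [277.2, 308.0], [0.5371, -0.2645]), (0.74, [280.8, 407.8], [0.5265, -0.1504])]
rack [(0.55, [299.2, 347.9], [0.5896, -0.1974])]
dock [(0.78, [299.3, 352.9], [0.5889, -0.1907])]
```

View pics/w4.png

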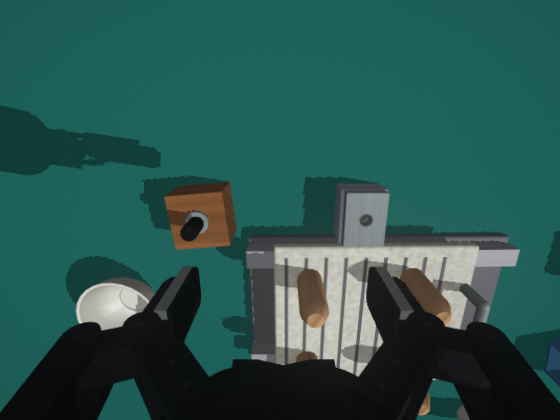

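The tongue hole is at (366,220), with the pin grip at (190,228) on its collar at (198,222). The rack is home. Next, look straight down on the hole, then on the pin, from matching heights so that calibration bias cancels.

Run:
```python
from h import *
c=arm.camera_info("wrist");h=atz(c,[220,366],.044);print(h, c["mtx"][0,0]); go((h[0],h[1],.174))
```

```text
[ 0.4625 -0.2121  0.044 ] 292.477872426595
go [ 0.4625 -0.2121  0.174 ] units [-0.267  0.883  0.244] turn None
```

Emit:
{"op": "carry_out", "data": {"motion": [[-0.09,0.295,0.08,0,-1],[-0.09,0.295,0.08,0,-1],[-0.09,0.295,0.08,0,-1],[0,0,0,0,-1],[0,0,0,0,-1]]}}

```text
t: 10.27
ee_pos: [0.4626, -0.211, 0.1742]
tcp_rot: [0.23, -3.133, -0.0]
wrist_force: [-0.4, -0.4, 0.2]
opening: 0.0854
gripper_force: 0.0
```

Run:
```python
from h import *
st();c,im,o=look(dict(tongue_hole=.044,lug_hole=.03))
cv2.imwrite("pics/w5.png",cv2.resize(im[140:280,200:370,::-1],None,fx=4,fy=4,interpolation=cv2.INTER_CUBIC))
s=arm.read_state();print(proj(c,s["ee_pos"]-[0,0,.13]))
go((.480,-.391,.21))
```

```text
t10.3 [ 0.4626 -0.211   0.1742] yaw98.4 F [-0.4 -0.4  0.2] op0.0854 gf0.0 q [-0.43  0.24 -0.18  1.15 -0.   -0.57]
tongue_hole [(0.92, [199.0, 280.1], [0.4595, -0.2139])]
lug_hole []
[202.5263 280.2208]
go [ 0.48  -0.391  0.21 ] units [ 0.082 -1.784 -0.352] turn None
```

View pics/w5.png

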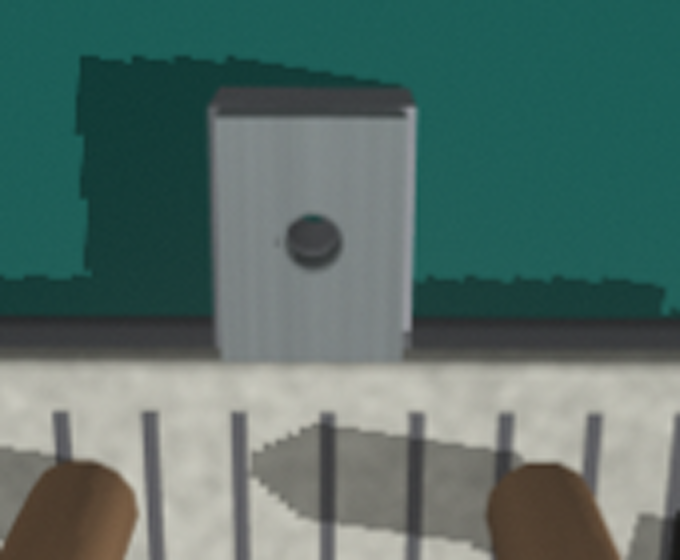

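Both holes coincide, centre at full-frame (278.0,200.2). Next the pin.

Emit:
{"op": "carry_out", "data": {"motion": [[0.015,-0.3,-0.06,0,-1],[0.015,-0.3,-0.06,0,-1],[0.015,-0.3,-0.06,0,-1],[0.015,-0.3,-0.06,0,-1],[0.015,-0.3,-0.06,0,-1],[0.01,-0.29,-0.06,0,-1],[0,0,0,0,-1],[0,0,0,0,-1]]}}

```text
t: 11.08
ee_pos: [0.4789, -0.3937, 0.2101]
tcp_rot: [-0.219, 3.134, -0.001]
wrist_force: [-0.0, 0.4, -0.9]
opening: 0.0855
gripper_force: 0.0
```

Run:
```python
from h import *
st();c,im,o=look(dict(pin=.008,holder=0))
cv2.imwrite("pics/w6.png",cv2.resize(im[140:280,200:370,::-1],None,fx=4,fy=4,interpolation=cv2.INTER_CUBIC))
s=arm.read_state();print(proj(c,s["ee_pos"]-[0,0,.13]))
```

```text
t11.1 [ 0.4789 -0.3937  0.2101] yaw98.0 F [-0.   0.4 -0.9] op0.0855 gf0.0 q [-0.69  0.41  0.17  1.33 -0.   -0.83]
pin [(0.76, [189.1, 283.0], [0.4839, -0.3928])]
holder [(0.58, [188.8, 282.4], [0.4856, -0.3933])]
[202.8932 285.6073]
```

View pics/w6.png

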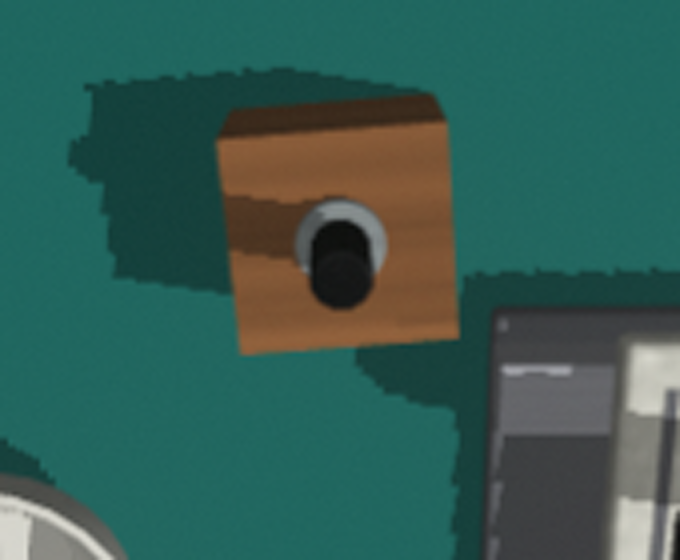

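Run:
```python
from h import *
c=arm.camera_info("wrist")
a=atz(c,[209.4,284.9],.08);b=atz(c,[200.1,284.6],.05);print(a,b)
p=(a+b)/2; go((p[0],p[1],.13));go((p[0],p[1],.054))
# hole: relative to TCP measured at earlier pose; same camera mount, use current camera shifted
```

```text
[ 0.4854 -0.3878  0.08  ] [ 0.4849 -0.388   0.05  ]
go [ 0.4852 -0.3879  0.13  ] units [-0.067  0.021  0.801] turn None
go [ 0.4852 -0.3879  0.054 ] units [-0.067  0.021  1.561] turn None
```

Emit:
{"op": "carry_out", "data": {"motion": [[-0.03,0.01,0.3,0,-1],[-0.037,0.011,0.3,0,-1],[0,0,0.3,0,-1],[0,0,0.3,0,-1],[0,0,0.2,0,-1],[0,0,0.08,0,-1],[0,0,0,0,-1],[0,0,0,0,-1]]}}

```text
t: 11.9
ee_pos: [0.4861, -0.3879, 0.0632]
tcp_rot: [-0.225, 3.133, -0.001]
wrist_force: [0.8, 0.3, 0.9]
opening: 0.0855
gripper_force: 0.0
```

Run:
```python
from h import *
st();c,im=snap("wrist");go((.4852,-.3879,.062))
for z in (.05,.08): print(proj(c,[.4852,-.3879,z]))
cv2.imwrite("pics/w7.png",im[150:330,180:390,::-1])
```

```text
t11.9 [ 0.4861 -0.3879  0.0632] yaw98.2 F [0.8 0.3 0.9] op0.0855 gf0.0 q [-0.67  0.5  -0.07  0.99 -0.   -0.82]
go [ 0.4852 -0.3879  0.062 ] units [0.012 0.007 0.019] turn None
[260.0721 282.6369]
[290.0672 282.5166]
```

View pics/w7.png

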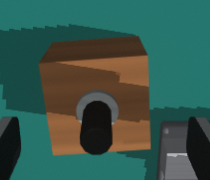

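The grip top is at (277,290), about 2.5 mm left of the finger midline at col 283. I'll shift, then close.

Emit:
{"op": "carry_out", "data": {"motion": [[0,-0.022,0.01,0,-1],[0,0,0,0,0],[0,0,0,0,0.6],[0,0,0,0,1],[0,0,0,0,1],[0,0,0,0,1],[0,0,0,0,1],[0,0,0,0,1],[0,0,0,0,1],[0,0,0,0,1]], "squeeze": 50}}

```text
t: 12.78
ee_pos: [0.4861, -0.3904, 0.0615]
tcp_rot: [-0.224, 3.134, -0.0]
wrist_force: [-0.1, 1.1, 3.5]
opening: 0.0142
gripper_force: 48.7
```

Emit:
{"op": "carry_out", "data": {"motion": [[0,0,0,0,1],[0,0,0,0,1],[0,0,0,0,1],[0,0,0,0,1]]}}

```text
t: 13.12
ee_pos: [0.4861, -0.3904, 0.0616]
tcp_rot: [-0.224, 3.133, -0.0]
wrist_force: [-0.9, 1.6, 5.1]
opening: 0.0142
gripper_force: 48.7
```

Emit:
{"op": "carry_out", "data": {"motion": [[0,0,-0.2,0,1],[0,0,-0.3,0,1],[0,0,-0.3,0,1],[0,0,-0.2,0,1],[0,0,0,0,1],[0,0,0,0,1]]}}

```text
t: 13.62
ee_pos: [0.4865, -0.3908, 0.162]
tcp_rot: [-0.224, 3.132, -0.002]
wrist_force: [-0.2, 0.9, -0.3]
opening: 0.0145
gripper_force: 49.3
```

Run:
```python
from h import *
st();go((.4615,-.214,.16))
```

```text
t13.6 [ 0.4865 -0.3908  0.162 ] yaw98.2 F [-0.2  0.9 -0.3] op0.0145 gf49.3 q [-0.68  0.44  0.08  1.22 -0.   -0.82]
go [ 0.4615 -0.214   0.16  ] units [-0.004  1.786  0.018] turn None
```

Emit:
{"op": "carry_out", "data": {"motion": [[0,0.3,0,0,1],[0,0.3,0,0,1],[0,0.3,0,0,1],[0,0.3,0,0,1],[0,0.3,0,0,1],[0,0.28,0,0,1],[0,0,0.2,0,1],[0,0,0.25,0,1],[0,0,0,0,1],[0,0,0,0,1]]}}

```text
t: 14.45
ee_pos: [0.4592, -0.2134, 0.1147]
tcp_rot: [0.224, -3.13, -0.003]
wrist_force: [0.5, 0.1, -0.9]
opening: 0.014
gripper_force: 49.3
```

Run:
```python
from h import *
st();st();c,im,o=look(dict(tongue_hole=.044,pin=.062))
s=arm.read_state();print(proj(c,s["ee_pos"]-[0,0,.0536]),proj(c,[*s["ee_pos"][:2],.044]))
cv2.imwrite("pics/w8.png",cv2.resize(im[150:330,180:390,::-1],None,fx=3.5,fy=3.5,interpolation=cv2.INTER_CUBIC))
```

```text
t14.4 [ 0.4592 -0.2134  0.1147] yaw98.2 F [ 0.5  0.1 -0.9] op0.0140 gf49.3 q [-0.43  0.29 -0.28  1.01 -0.   -0.58]
t14.4 [ 0.4592 -0.2134  0.1147] yaw98.2 F [ 0.5  0.1 -0.9] op0.0140 gf49.3 q [-0.43  0.29 -0.28  1.01 -0.   -0.58]
tongue_hole [(0.6, [227.8, 279.6], [0.4614, -0.2152])]
pin [(0.83, [231.8, 282.1], [0.4571, -0.2139]), (0.56, [221.9, 283.4], [0.4497, -0.214])]
[237.6734 280.1529] [227.5334 280.3353]
```

View pics/w8.png

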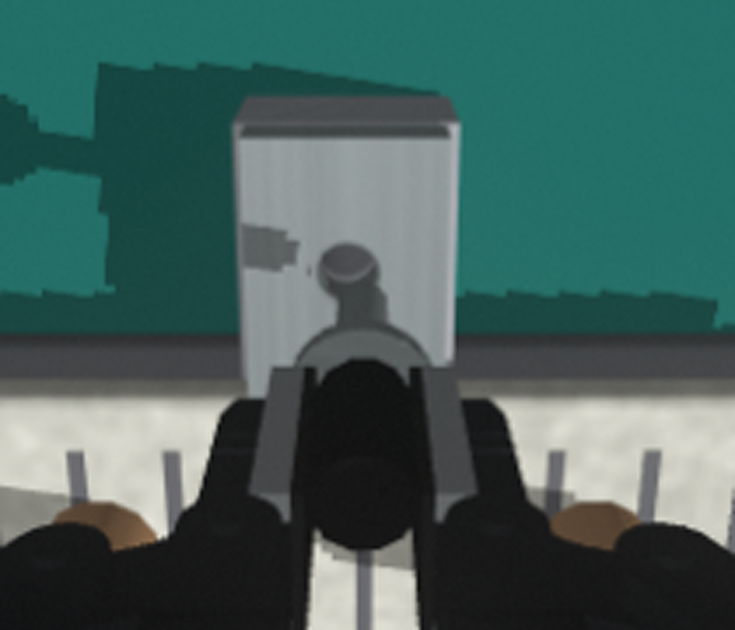

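Run:
```python
from h import *
from scipy.optimize import least_squares
st();c=arm.camera_info("wrist");s=arm.read_state();p=s["ee_pos"];print(p)
f=lambda o:np.r_[proj(c,[p[0]+o[0],p[1]+o[1],p[2]+.0184])-[290.9,283.3],proj(c,[p[0]+o[0],p[1]+o[1],p[2]-.0117])-[260.9,283.7]]
r=least_squares(f,[0,0],x_scale=1e-3);print("pin off",r.x,r.fun)
h=atz(c,[227.2,279.3],.044);print("hole",h);d=h[:2]-p[:2]-r.x
M=Ro.from_rotvec(s["tcp_rot"]).as_matrix();print("move",(M.T@np.r_[d,0]*10).round(4))
print(M[:,2])
```

```text
t14.6 [ 0.4611 -0.2147  0.1169] yaw98.2 F [ 0.4 -0.8  0. ] op0.0144 gf49.3 q [-0.44  0.28 -0.28  1.01 -0.   -0.58]
[ 0.4611 -0.2147  0.1169]
pin off [-0.0014  0.0004] [ 0.2625  0.2023 -0.3039 -0.2442]
hole [ 0.4641 -0.2168  0.044 ]
move [-0.0395 -0.0314  0.    ]
[ 0.0005 -0.0003 -1.    ]
```

Run:
```python
from h import *
for i in range(6):
    c,im=snap("wrist"); s=arm.read_state(); print(s["ee_pos"],-c["R"].T@c["t"])
    g=im[200:245,255:305].astype(int).sum(2); 
cv2.imwrite("pics/w9.png",cv2.resize(im[150:330,180:390,::-1],None,fx=3.5,fy=3.5,interpolation=cv2.INTER_CUBIC))
```

```text
[ 0.4612 -0.2148  0.1171] [ 0.3818 -0.2256  0.2531]
[ 0.4612 -0.2148  0.1171] [ 0.3818 -0.2256  0.2532]
[ 0.4612 -0.2147  0.1171] [ 0.3818 -0.2256  0.2532]
[ 0.4611 -0.2146  0.117 ] [ 0.3817 -0.2255  0.2532]
[ 0.461  -0.2145  0.1169] [ 0.3817 -0.2255  0.2531]
[ 0.4609 -0.2145  0.1168] [ 0.3816 -0.2254  0.253 ]
```

View pics/w9.png

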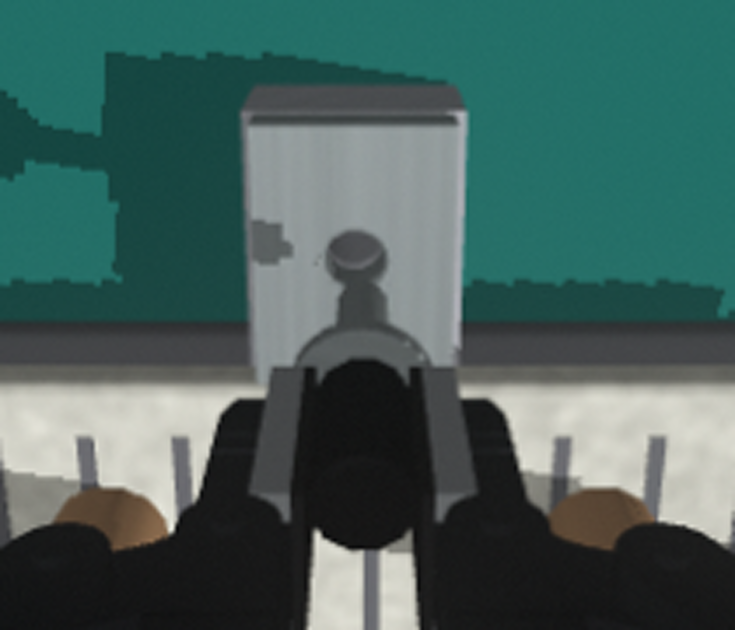

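Run:
```python
from h import *
from scipy.optimize import least_squares
c=arm.camera_info("wrist");s=arm.read_state();p=s["ee_pos"]
f=lambda o:np.r_[proj(c,[p[0]+o[0],p[1]+o[1],p[2]+.0184])-[290.5,283.1],proj(c,[p[0]+o[0],p[1]+o[1],p[2]-.0117])-[260.6,283.5]]
r=least_squares(f,[0,0],x_scale=1e-3);print("pin off",r.x,r.fun)
h=atz(c,[223.1,281.4],.044);print("hole",h);d=h[:2]-p[:2]-r.x
M=Ro.from_rotvec(s["tcp_rot"]).as_matrix();print("move",(M.T@np.r_[d,0]*10).round(4))
h2=atz(c,[223.1,281.4],.044)
```

```text
pin off [-0.0015  0.0003] [ 0.2887  0.183  -0.3344 -0.2208]
hole [ 0.4603 -0.2155  0.044 ]
move [-0.0074 -0.0143  0.    ]
```

Emit:
{"op": "carry_out", "data": {"motion": [[-0.007,-0.014,0,0,1],[0,0,0.1,0,1],[0,0,0.05,0,1],[0,0,0,0,1],[0,0,0,0,1],[0,0,0,0,1],[0,0,0.05,0,1],[0,0,0,0,1],[0,0,0,0,1],[0,0,0,0,1]]}}

```text
t: 15.73
ee_pos: [0.4616, -0.2155, 0.0963]
tcp_rot: [0.224, -3.133, 0.0]
wrist_force: [-0.2, -0.1, 0.2]
opening: 0.0141
gripper_force: 49.3
```

Emit:
{"op": "carry_out", "data": {"motion": [[0,0,0.04,0,1],[0,0,0,0,1],[0,0,0,0,1],[0,0,0,0,1]]}}

```text
t: 16.07
ee_pos: [0.4616, -0.2155, 0.0923]
tcp_rot: [0.224, -3.133, 0.0]
wrist_force: [0.1, -0.5, -0.2]
opening: 0.0143
gripper_force: 49.3
```

Emit:
{"op": "carry_out", "data": {"motion": [[0,0,0.06,0,1],[0,0,0.06,0,1],[0,0,0,0,1],[0,0,0,0,1],[0,0,0,0,1]]}}

```text
t: 16.48
ee_pos: [0.4615, -0.2155, 0.0802]
tcp_rot: [0.224, -3.133, -0.0]
wrist_force: [1.2, 0.5, -0.6]
opening: 0.014
gripper_force: 49.3
```

Emit:
{"op": "carry_out", "data": {"motion": [[0,0,0.08,0,1],[0,0,0.08,0,1],[0,0,0,0,1],[0,0,0,0,1],[0,0,0,0,1]]}}

```text
t: 16.9
ee_pos: [0.4615, -0.2155, 0.0641]
tcp_rot: [0.224, -3.133, -0.0]
wrist_force: [-0.3, -0.6, -0.3]
opening: 0.0142
gripper_force: 49.3
```

Emit:
{"op": "carry_out", "data": {"motion": [[0,0,0.03,0,1],[0,0,0.015,0,1],[0,0,0,0,1],[0,0,0,0,1],[0,0,0,0,1]]}}

```text
t: 17.32
ee_pos: [0.4616, -0.2155, 0.0599]
tcp_rot: [0.224, -3.134, 0.0]
wrist_force: [0.8, -0.6, -0.9]
opening: 0.0141
gripper_force: 49.4
```

One more small push to feel the collar, then release and retreat upward.

Emit:
{"op": "carry_out", "data": {"motion": [[0,0,0.015,0,1],[0,0,0,0,1],[0,0,0,0,1],[0,0,0,0,1]]}}

```text
t: 17.65
ee_pos: [0.4618, -0.2156, 0.0594]
tcp_rot: [-0.224, 3.133, -0.001]
wrist_force: [-3.4, 0.9, 12.6]
opening: 0.0144
gripper_force: 51.0
```

Emit:
{"op": "carry_out", "data": {"motion": [[0,0,0,0,-1],[0,0,0,0,-1],[0,0,0,0,-1],[0,0,0,0,-1],[0,0,0,0,-1],[0,0,0,0,-1],[0,0,0,0,-1],[0,0,-0.2,0,-1],[0,0,-0.4,0,-1],[0,0,-0.4,0,-1]]}}

```text
t: 18.48
ee_pos: [0.4604, -0.2149, 0.1584]
tcp_rot: [0.224, -3.13, -0.003]
wrist_force: [1.4, -0.6, -0.5]
opening: 0.0856
gripper_force: 0.0
```

Run:
```python
from h import *
for i in range(6): arm.capture("wrist")
st();c,im,o=look(dict(pin=.006))
g=im.astype(int).sum(2)
for z in (.048,.078): print(proj(c,[.4603,-.2155,z]))
m=arm.regions_of("wrist","pin")
for d in m[:2]: r,cc=np.where(d["pixels"]);print(d["p"],d["pixel"],r.min(),r.max(),cc.min(),cc.max())
go((.56,.22,.28),90)
```

```text
t18.8 [ 0.4611 -0.2152  0.1575] yaw98.2 F [-0.1  0.2 -0.9] op0.0851 gf0.0 q [-0.44  0.25 -0.21  1.11 -0.   -0.58]
pin [(0.6, [195.9, 281.4], [0.4605, -0.2166])]
[208.4771 282.377 ]
[220.1778 282.3102]
0.93 [209.8, 283.4] 197 230 270 296
go [0.56 0.22 0.28] units [-1.597  4.168 -1.227] turn 0.02272800322366256
```

The collar seated: 12.6 N at the expected height. Next, the cups.

Emit:
{"op": "carry_out", "data": {"motion": [[0,0,-0.4,0,-1],[0,0,-0.4,0,-1],[-0.1,0.38,-0.06,0,-1],[-0.1,0.38,-0.06,0,-1],[-0.1,0.38,-0.06,0,-1],[-0.1,0.38,-0.06,0,-1],[-0.1,0.38,-0.06,0,-1],[-0.1,0.38,-0.06,0,-1],[-0.1,0.38,-0.06,0,-1],[-0.1,0.38,-0.06,0,-1]]}}

```text
t: 19.77
ee_pos: [0.4971, 0.0987, 0.2858]
tcp_rot: [0.224, -3.132, 0.0]
wrist_force: [0.6, -0.4, 0.1]
opening: 0.0851
gripper_force: 0.0
```

Emit:
{"op": "carry_out", "data": {"motion": [[-0.1,0.38,-0.06,0,-1],[-0.1,0.38,-0.06,0,-1],[-0.05,0.38,0,0,-1],[0,0,0,0,-1],[0,0,0,0,-1],[0,0,0,0,-1],[0,0,0,0,-1]]}}

```text
t: 20.35
ee_pos: [0.5059, 0.2122, 0.2978]
tcp_rot: [0.223, -3.133, 0.001]
wrist_force: [0.3, -0.5, -0.4]
opening: 0.0855
gripper_force: 0.0
```

Run:
```python
from h import *
st();c,im,o=look(dict(cup0=.03),"w10.png");st()
np.savez("w10.npz",im=im,R=c["R"],t=c["t"])
```

```text
t20.4 [0.5059 0.2122 0.2978] yaw98.1 F [ 0.3 -0.5 -0.4] op0.0855 gf0.0 q [ 0.4   0.27  0.18  1.48 -0.    0.26]
cup0 [(0.98, [172.2, 350.8], [0.4894, 0.3056]), (0.94, [272.6, 338.2], [0.648, 0.3201]), (0.87, [150.2, 241.6], [0.4809, 0.1516]), (0.8, [252.1, 240.4], [0.6342, 0.1648]), (0.8, [167.0, 551.3], [0.4394, 0.5907]), (0.77, [127.3, 472.6], [0.4051, 0.4569]), (0.72, [308.1, 445.1], [0.6898, 0.511])]
t20.4 [0.5061 0.2119 0.2982] yaw98.1 F [ 0.6 -0.4 -0.9] op0.0855 gf0.0 q [ 0.4   0.27  0.18  1.48 -0.    0.26]
```

View pics/w10.png

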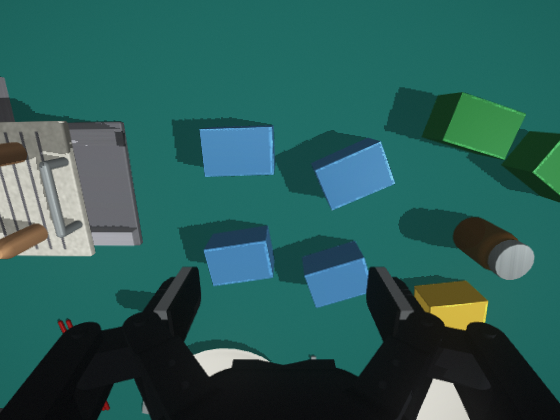

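The view shows blue cups at (237,152), (355,178), (239,262) and (337,280), with the green and yellow ones and the jar to the right. I'll fit the bright top faces at z=60 mm and build a composite crop to tell mouths from closed ends.

```bash
cat >> h.py <<'E'
def tops(c,im,z=.06,v=150):
    hsv=cv2.cvtColor(im,cv2.COLOR_RGB2HSV);m=cv2.inRange(hsv,(98,90,v),(122,255,255))
    out=[]
    for k in cv2.findContours(m,cv2.RETR_EXTERNAL,cv2.CHAIN_APPROX_NONE)[0]:
        if cv2.contourArea(k)<300: continue
        P=np.array([atz(c,[q[0][1],q[0][0]],z)[:2] for q in k])
        (x,y),(w,h),a=cv2.minAreaRect((P*1000).astype(np.float32))
        if w<h: a+=90; w,h=h,w
        out.append((x/1000,y/1000,w,h,(a+90)%180-90,k.reshape(-1,2).mean(0)))
    return out
E
python3 - <<'E'
from h import *
d=np.load("w10.npz");c=arm.camera_info("wrist");c=dict(c,R=d["R"],t=d["t"])
for o in tops(c,d["im"]): print([np.round(v,3) for v in o])
a=cv2.imread("pics/w1.png");b=cv2.imread("pics/w2.png");s=cv2.imread("pics/side0.png")
t=[cv2.resize(x,(400,300),interpolation=cv2.INTER_CUBIC) for x in (a[145:340,385:560],b[95:340,390:560],s[155:250,190:300],d["im"][115:320,190:400,::-1])]
cv2.imwrite("pics/comp.png",np.vstack([np.hstack(t[:2]),np.hstack(t[2:])]))
E
```

```text
[np.float64(0.649), np.float64(0.316), np.float64(89.312), np.float64(58.902), np.float64(-63.149), array([338.184, 281.971])]
[np.float64(0.637), np.float64(0.167), np.float64(89.941), np.float64(60.056), np.float64(-72.641), array([238.532, 262.984])]
[np.float64(0.49), np.float64(0.305), np.float64(89.592), np.float64(59.734), np.float64(-57.349), array([355.937, 175.855])]
[np.float64(0.48), np.float64(0.15), np.float64(90.248), np.float64(59.689), np.float64(-80.26), array([237.095, 151.039])]
```

View pics/comp.png

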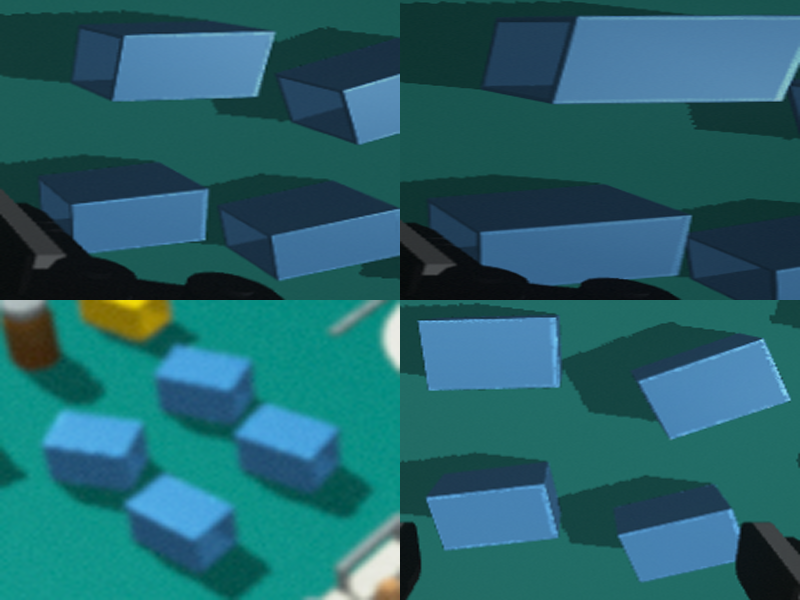

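The composite confirms all four mouths face -y. The top faces fit 90x60 mm at z=60 mm, which checks the height. Candidates (w10 pixels): blue A (237,151), B (239,263), C (356,176) and D (338,282). Green (480,125)/(540,165) and yellow (450,305) are excluded. I'll start with A, gripping near its closed (+y) end at low squeeze to see whether it swings.

Emit:
{"op": "carry_out", "data": {"motion": [[0.18,-0.11,0.3,0.0189,-1],[0,0,0.3,0.0189,-1],[0,0,0.2,0.0189,-1],[0,0,0,0.0189,-1],[0,0,0,0.0189,-1],[0,0,0,0.0189,-1],[0,0,0,0.0189,-1],[0,0,0,0.0189,-1],[0,0,0,0.0189,-1],[0,0,0,0.0189,-1]]}}

```text
t: 21.28
ee_pos: [0.49, 0.1986, 0.2185]
tcp_rot: [1.578, 2.716, 0.0]
wrist_force: [0.1, 0.1, -1.4]
opening: 0.0855
gripper_force: 0.0
```

Emit:
{"op": "carry_out", "data": {"motion": [[0,0,0,0.0189,-1],[0,0,0,0.0189,-1],[0,0,0,0.0189,-1],[0,0,0,0,-1],[0,0,0,0,-1],[0,0,0,0,-1],[0,0,0,0,-1]]}}

```text
t: 21.87
ee_pos: [0.4899, 0.1994, 0.2183]
tcp_rot: [2.022, 2.404, -0.0]
wrist_force: [0.1, 0.5, -0.5]
opening: 0.0855
gripper_force: 0.0
```

Run:
```python
from h import *
st();c,im=snap("wrist")
for o in tops(c,im): print([np.round(v,3) for v in o])
go((.474,.185,.10),9.7);go((.474,.185,.018))
```

```text
t21.9 [0.4899 0.1994 0.2183] yaw9.9 F [ 0.1  0.5 -0.5] op0.0855 gf0.0 q [ 0.39  0.25 -0.05  1.27 -0.    1.79]
[np.float64(0.637), np.float64(0.166), np.float64(90.256), np.float64(59.483), np.float64(-72.527), array([408.794, 241.519])]
[np.float64(0.479), np.float64(0.151), np.float64(90.285), np.float64(59.337), np.float64(-79.979), array([264.894, 235.216])]
[np.float64(0.649), np.float64(0.316), np.float64(89.864), np.float64(59.739), np.float64(-62.911), array([464.063, 106.265])]
[np.float64(0.489), np.float64(0.305), np.float64(89.619), np.float64(59.285), np.float64(-57.336), array([299.987,  86.595])]
go [0.474 0.185 0.1  ] units [-0.116 -0.181  1.183] turn 0.0003562235827155449
go [0.474 0.185 0.018] units [-0.116 -0.181  2.003] turn None
```

Emit:
{"op": "carry_out", "data": {"motion": [[-0.06,-0.095,0.3,0,-1],[-0.06,-0.095,0.3,0,-1],[0,0,0.35,0,-1],[0,0,0.35,0,-1],[0,0,0.35,0,-1],[0,0,0.25,0,-1],[0,0,0.1,0,-1],[0,0,0,0,-1],[0,0,0,0,-1],[0,0,0,0,-1]], "squeeze": 20}}

```text
t: 22.75
ee_pos: [0.4743, 0.1852, 0.0198]
tcp_rot: [2.024, 2.401, 0.003]
wrist_force: [-0.1, -0.7, 1.0]
opening: 0.0854
gripper_force: 0.0
```

Emit:
{"op": "carry_out", "data": {"motion": [[0,0,0,0,0],[0,0,0,0,0.5],[0,0,0,0,1],[0,0,0,0,1],[0,0,0,0,1],[0,0,0,0,1],[0,0,0,0,1],[0,0,0,0,1]]}}

```text
t: 23.42
ee_pos: [0.4739, 0.1851, 0.0196]
tcp_rot: [2.024, 2.401, 0.003]
wrist_force: [-1.1, -0.6, 6.9]
opening: 0.0599
gripper_force: 20.3
```

Emit:
{"op": "carry_out", "data": {"motion": [[0,0,-0.1,0,1],[0,0,-0.2,0,1],[0,0,-0.3,0,1],[0,0,-0.3,0,1],[0,0,-0.3,0,1],[0,0,-0.3,0,1],[0,0,-0.3,0,1],[0,0,0,0,1],[0,0,0,0,1],[0,0,0,0,1]]}}

```text
t: 24.25
ee_pos: [0.4728, 0.1846, 0.1984]
tcp_rot: [2.025, 2.402, 0.0]
wrist_force: [-0.5, -0.7, -1.2]
opening: 0.0599
gripper_force: 23.0
```

Run:
```python
from h import *
st();c,im=snap("wrist","w11.png")
hsv=cv2.cvtColor(im,cv2.COLOR_RGB2HSV);m=cv2.inRange(hsv,(98,90,40),(122,255,255))
n,l,s,ce=cv2.connectedComponentsWithStats(m)
for i in range(1,n):
    if s[i][4]>300: print("blue",s[i],ce[i].round())
p=arm.read_state()["ee_pos"]; ax=np.array([.174,-.985,0])
# predicted px of mouth corners/closed corners, level (th=0) and hung (th=90)
side=np.array([.985,.174,0]);P=p+[0,0,.018]
for nm,a,u in(("level",ax,np.array([0,0,1.])),("hung",np.array([0,0,-1.]),ax)):
    for L in (-.01,.08): print(nm,L,[proj(c,P+a*L+side*.03*i+u*.03*j).round().tolist() for i in(-1,1) for j in(-1,1)])
```

```text
t24.2 [0.4728 0.1846 0.1984] yaw9.7 F [-0.5 -0.7 -1.2] op0.0599 gf23.0 q [ 0.37  0.23 -0.14  1.21 -0.    1.77]
blue [ 322    7  100  129 8907] [372.  73.]
blue [ 430   32  106  122 9831] [485.  95.]
blue [ 387  186   79  100 6785] [426. 234.]
blue [  207   247   154   123 15368] [283. 306.]
level -0.01 [[249.0, 227.0], [320.0, 198.0], [248.0, 334.0], [319.0, 360.0]]
level 0.08 [[371.0, 236.0], [473.0, 218.0], [371.0, 327.0], [473.0, 344.0]]
hung -0.01 [[247.0, 206.0], [361.0, 218.0], [246.0, 352.0], [360.0, 343.0]]
hung 0.08 [[192.0, 238.0], [268.0, 242.0], [191.0, 324.0], [267.0, 320.0]]
```

The cup came up level (the blue outline matches the level prediction), so friction holds it. Plan: push its lower rim against the side of a near peg so it rotates mouth-down over the peg, then carry it to its own peg. Now turn and move to the rack.

Emit:
{"op": "carry_out", "data": {"motion": [[0,0,0,-0.0189,1],[0,0,0,-0.0189,1],[0,0,0,-0.0189,1],[0,0,0,-0.0189,1],[0,0,0,-0.0189,1],[0,0,0,-0.0189,1],[0,0,0,-0.0189,1],[0,0,0,-0.0189,1],[0,0,0,-0.0189,1],[0,0,0,-0.0189,1]]}}

```text
t: 25.13
ee_pos: [0.4723, 0.1844, 0.1968]
tcp_rot: [-0.325, -3.122, 0.002]
wrist_force: [-0.7, 0.0, -1.6]
opening: 0.0598
gripper_force: 23.1
```

Emit:
{"op": "carry_out", "data": {"motion": [[0,0,0,-0.0189,1],[0,0,0,-0.0189,1],[0,0,0,-0.0189,1],[0.11,-0.37,0,0,1],[0.11,-0.37,0,0,1],[0.11,-0.37,0,0,1],[0.11,-0.37,0,0,1],[0.11,-0.37,0,0,1],[0.11,-0.37,0,0,1],[0.11,-0.37,0,0,1]]}}

```text
t: 25.97
ee_pos: [0.4322, -0.0841, 0.1972]
tcp_rot: [0.224, -3.131, -0.001]
wrist_force: [1.1, 0.4, -1.2]
opening: 0.0596
gripper_force: 23.1
```

Emit:
{"op": "carry_out", "data": {"motion": [[0.11,-0.37,0,0,1],[0.11,-0.37,0,0,1],[0,0,0,0,1],[0,0,0,0,1],[0,0,0,0,1],[0,0,0,0,1]]}}

```text
t: 26.47
ee_pos: [0.4222, -0.1581, 0.1977]
tcp_rot: [0.225, -3.132, -0.001]
wrist_force: [-0.1, -0.1, -0.9]
opening: 0.0599
gripper_force: 23.2
```

Run:
```python
from h import *
st();c,im,o=look(dict(peg0=.045),"w12.png")
look(dict(peg0=.045),cam="top")
go((.420,-.165,.118),98.2)
```

```text
t26.5 [ 0.4222 -0.1581  0.1977] yaw98.2 F [-0.1 -0.1 -0.9] op0.0599 gf23.2 q [-0.36  0.13 -0.26  1.18  0.   -0.5 ]
peg0 [(0.9, [280.7, 173.4], [0.5384, -0.2669]), (0.61, [359.9, 185.4], [0.6532, -0.2497])]
peg0 [(0.93, [236.7, 334.7], [0.5097, -0.1593]), (0.91, [205.0, 328.2], [0.6298, -0.1361]), (0.91, [229.2, 363.6], [0.5386, -0.2682]), (0.55, [195.3, 359.0], [0.6681, -0.2536])]
go [ 0.42  -0.165  0.118] units [ 0.036 -0.066  0.802] turn 0.0002678232426349483
```

Emit:
{"op": "carry_out", "data": {"motion": [[0.05,-0.073,0.2,0,1],[0,0,0.3,0,1],[0,0,0.3,0,1],[0,0,0,0,1],[0,0,0,0,1],[0,0,0,0,1]]}}

```text
t: 27.17
ee_pos: [0.4194, -0.1668, 0.1196]
tcp_rot: [-0.225, 3.133, -0.001]
wrist_force: [-0.0, -1.3, -1.1]
opening: 0.0599
gripper_force: 23.2
```

Emit:
{"op": "carry_out", "data": {"motion": [[-0.06,0,0,0,1],[-0.06,0,0,0,1],[-0.05,0,-0.03,0,1],[-0.05,0,-0.05,0,1],[0,0,0,0,1],[0,0,0,0,1]]}}

```text
t: 27.67
ee_pos: [0.4396, -0.1641, 0.1276]
tcp_rot: [0.223, -3.132, 0.002]
wrist_force: [-7.3, -1.5, 0.5]
opening: 0.0598
gripper_force: 22.6
```

```bash
cat >> h.py <<'E'
def blob():
    c,im=snap("wrist");hsv=cv2.cvtColor(im,cv2.COLOR_RGB2HSV);m=cv2.inRange(hsv,(98,90,40),(122,255,255))
    n,l,s,ce=cv2.connectedComponentsWithStats(m)
    for i in range(1,n):
        if s[i][4]>400: print("blue",s[i],ce[i].round())
E
python3 - <<'E'
from h import *
st();blob()
E
```

```text
t27.7 [ 0.4396 -0.1641  0.1276] yaw98.2 F [-7.3 -1.5  0.5] op0.0598 gf22.6 q [-0.36  0.21 -0.35  1.01 -0.   -0.5 ]
blue [  204   231   159   139 17953] [283. 298.]
blue [ 515  368   45   52 1212] [544. 387.]
```

It is rotating: contact force is 7 N and the closed face has moved in the image. Continue.

Emit:
{"op": "carry_out", "data": {"motion": [[-0.05,0,-0.05,0,1],[-0.05,0,-0.05,0,1],[-0.05,0,-0.05,0,1],[-0.05,0,-0.03,0,1],[0,0,0,0,1],[0,0,0,0,1]]}}

```text
t: 28.22
ee_pos: [0.461, -0.161, 0.1452]
tcp_rot: [-0.225, 3.132, -0.001]
wrist_force: [-1.2, 0.7, -1.0]
opening: 0.0598
gripper_force: 22.7
```

Emit:
{"op": "carry_out", "data": {"motion": [[-0.05,0,-0.03,0,1],[-0.05,0,-0.02,0,1],[-0.05,0,-0.01,0,1],[-0.05,0,-0.01,0,1],[0,0,0,0,1],[0,0,0,0,1]]}}

```text
t: 28.72
ee_pos: [0.4808, -0.1581, 0.1514]
tcp_rot: [-0.225, 3.133, -0.0]
wrist_force: [-1.1, -0.4, -1.2]
opening: 0.0601
gripper_force: 22.7
```

Run:
```python
from h import *
st();blob();arm.capture("side")
```

```text
t28.7 [ 0.4808 -0.1581  0.1514] yaw98.2 F [-1.1 -0.4 -1.2] op0.0601 gf22.7 q [-0.32  0.25 -0.23  1.09  0.   -0.46]
blue [  206   204   155   150 20960] [283. 279.]
blue [ 484  326   76   84 3906] [532. 360.]
```

```bash
cat >> h.py <<'E'
def thest(piv=.0115,back=.0105):
    "tilt of the held cup from the outline of its closed end"
    c,im=snap("wrist");s=arm.read_state();M=Ro.from_rotvec(s["tcp_rot"]).as_matrix()
    P=s["ee_pos"]+[0,0,piv];a0=-M[:,0];sd=M[:,1];u0=np.array([0,0,1.])
    hsv=cv2.cvtColor(im,cv2.COLOR_RGB2HSV);m=cv2.inRange(hsv,(98,90,30),(122,255,255));m[:, :150]=0;m[:,420:]=0
    best=[]
    for th in range(-10,116,5):
        r=np.radians(th);a=a0*np.cos(r)-u0*np.sin(r);u=u0*np.cos(r)+a0*np.sin(r)
        pts=np.array([proj(c,P+a*L+sd*.03*i+u*.03*j)[::-1] for L in(-back,.09-back) for i in(-1,1) for j in(-1,1)],np.float32)
        q=np.zeros(m.shape,np.uint8);cv2.fillConvexPoly(q,cv2.convexHull(pts).astype(int),255)
        A=m[:285]>0;B=q[:285]>0;best.append((round((A&B).sum()/max((A|B).sum(),1),3),th))
    print("tilt",sorted(best)[::-1][:3])
E
python3 - <<'E'
from h import *
thest();im=arm.capture("side");cv2.imwrite("pics/s13.png",cv2.resize(im[200:330,230:390,::-1],None,fx=4,fy=4,interpolation=cv2.INTER_CUBIC))
E
```

```text
tilt [(np.float64(0.916), 80), (np.float64(0.876), 85), (np.float64(0.83), 90)]
```

Run:
```python
from h import *
a=cv2.imread("pics/s13.png");c,im=snap("wrist");b=cv2.resize(im[:,:,::-1],(560,420))
a=cv2.resize(a,(430,350));b=cv2.resize(b,(370,350));cv2.imwrite("pics/v14.png",np.hstack([a,b]))
```

```text
(no output)
```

View pics/v14.png

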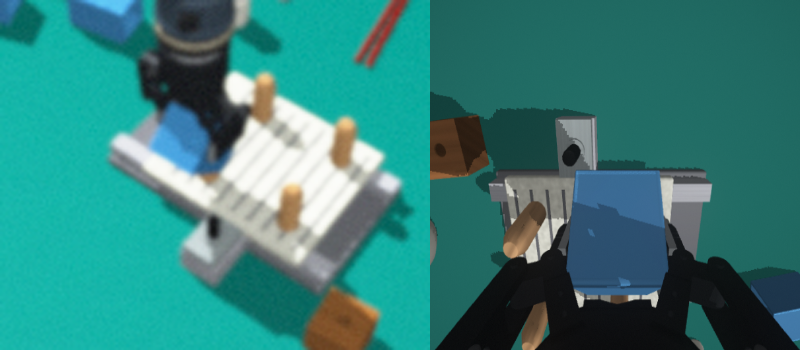

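The side view shows the cup tilting roughly half over the near +y peg, so it is working. Continue.

Emit:
{"op": "carry_out", "data": {"motion": [[-0.05,0,-0.01,0,1],[-0.05,0,-0.01,0,1],[-0.05,0,-0.01,0,1],[-0.05,0,0,0,1],[0,0,0,0,1],[0,0,0,0,1]]}}

```text
t: 29.47
ee_pos: [0.5006, -0.1552, 0.1542]
tcp_rot: [-0.225, 3.133, -0.0]
wrist_force: [-1.0, -0.5, -1.4]
opening: 0.06
gripper_force: 22.7
```

Run:
```python
from h import *
st();thest();blob()
```

```text
t29.5 [ 0.5006 -0.1552  0.1542] yaw98.2 F [-1.  -0.5 -1.4] op0.0600 gf22.7 q [-0.3   0.28 -0.18  1.11  0.   -0.44]
tilt [(np.float64(0.871), 80), (np.float64(0.85), 85), (np.float64(0.811), 90)]
blue [  207   203   153   150 21600] [283. 277.]
blue [ 485  311   75   86 4677] [529. 350.]
```

Emit:
{"op": "carry_out", "data": {"motion": [[-0.05,0,0,0,1],[-0.05,0,0,0,1],[-0.05,0,0,0,1],[0,0,0,0,1],[0,0,0,0,1]]}}

```text
t: 29.98
ee_pos: [0.5153, -0.153, 0.1542]
tcp_rot: [-0.225, 3.133, 0.0]
wrist_force: [-1.4, 0.6, -1.7]
opening: 0.0599
gripper_force: 21.9
```

Run:
```python
from h import *
st();thest();blob()
```

```text
t30.0 [ 0.5153 -0.153   0.1542] yaw98.2 F [-1.4  0.6 -1.7] op0.0599 gf21.9 q [-0.29  0.3  -0.15  1.12  0.   -0.43]
tilt [(np.float64(0.843), 80), (np.float64(0.812), 85), (np.float64(0.774), 90)]
blue [  207   204   153   153 22431] [283. 280.]
blue [ 487  301   73   88 5045] [528. 343.]
```

Emit:
{"op": "carry_out", "data": {"motion": [[-0.05,0,0,0,1],[-0.05,0,0,0,1],[-0.05,0,0,0,1],[0,0,0,0,1],[0,0,0,0,1]]}}

```text
t: 30.5
ee_pos: [0.53, -0.1509, 0.1542]
tcp_rot: [-0.225, 3.133, 0.0]
wrist_force: [-2.1, -0.3, -2.8]
opening: 0.0598
gripper_force: 22.8
```

Run:
```python
from h import *
st();thest();blob()
```

```text
t30.5 [ 0.53   -0.1509  0.1542] yaw98.2 F [-2.1 -0.3 -2.8] op0.0598 gf22.8 q [-0.28  0.32 -0.12  1.13  0.   -0.42]
tilt [(np.float64(0.825), 85), (np.float64(0.792), 90), (np.float64(0.789), 80)]
blue [  205   199   158   161 23719] [283. 278.]
blue [ 490  291   70   89 5003] [529. 333.]
```

Emit:
{"op": "carry_out", "data": {"motion": [[-0.04,0,0,0,1],[-0.04,0,0,0,1],[0,0,0,0,1],[0,0,0,0,1]]}}

```text
t: 30.93
ee_pos: [0.5376, -0.1498, 0.1542]
tcp_rot: [0.224, -3.134, -0.0]
wrist_force: [-3.0, 0.4, -3.2]
opening: 0.0597
gripper_force: 22.9
```

Run:
```python
from h import *
st();thest();blob()
```

```text
t30.9 [ 0.5376 -0.1498  0.1542] yaw98.2 F [-3.   0.4 -3.2] op0.0597 gf22.9 q [-0.27  0.33 -0.1   1.14  0.   -0.41]
tilt [(np.float64(0.832), 90), (np.float64(0.8), 95), (np.float64(0.789), 85)]
blue [  202   189   163   171 25173] [283. 274.]
blue [ 491  286   69   89 4877] [529. 328.]
```

The tilt is now about 90°. Centre on the peg, lift clear, and carry to the far +y peg.

Emit:
{"op": "carry_out", "data": {"motion": [[0.06,0,0,0,1],[0.06,0,0,0,1],[0,0,-0.2,0,1],[0,0,-0.25,0,1],[0,0,0,0,1],[-0.29,0,0,0,1],[-0.29,0,0,0,1],[-0.29,0,0,0,1],[-0.29,0,0,0,1],[0,0,0,0,1]]}}

```text
t: 31.87
ee_pos: [0.6446, -0.1344, 0.1983]
tcp_rot: [-0.226, 3.131, -0.0]
wrist_force: [-1.5, 1.5, -2.2]
opening: 0.0601
gripper_force: 23.0
```

Emit:
{"op": "carry_out", "data": {"motion": [[0,0,0,0,1],[0,0,0,0,1],[0,0,0,0,1]]}}

```text
t: 32.12
ee_pos: [0.6395, -0.1352, 0.1996]
tcp_rot: [0.224, -3.134, 0.0]
wrist_force: [-0.2, 0.3, -0.7]
opening: 0.0605
gripper_force: 23.0
```

Run:
```python
from h import *
st();thest()
c,im,o=look(dict(peg0=.045,cup0=.03));look(dict(peg0=.045,cup0=.17),cam="side");look(dict(cup0=.17),cam="top");go((.638,-.134,.2),98.2)
```

```text
t32.1 [ 0.6395 -0.1352  0.1996] yaw98.2 F [-0.2  0.3 -0.7] op0.0605 gf23.0 q [-0.21  0.48  0.24  1.34 -0.   -0.35]
tilt [(np.float64(0.831), 90), (np.float64(0.801), 95), (np.float64(0.784), 85)]
peg0 [(0.92, [192.2, 171.4], [0.6521, -0.2496]), (0.85, [197.4, 287.2], [0.6407, -0.1305]), (0.71, [69.3, 158.3], [0.5369, -0.265]), (0.68, [72.1, 285.9], [0.5235, -0.149])]
cup0 [(0.61, [256.6, 283.9], [0.7162, -0.123])]
peg0 [(0.87, [240.5, 329.2], [0.6467, -0.1324]), (0.82, [257.1, 358.7], [0.6636, -0.249]), (0.75, [283.6, 341.3], [0.543, -0.2778]), (0.68, [195.9, 222.4], [0.5192, 0.3015])]
cup0 [(0.98, [213.7, 329.2], [0.6469, -0.1212]), (0.97, [193.5, 223.7], [0.4609, 0.1933]), (0.95, [181.7, 246.5], [0.5551, 0.1848]), (0.82, [204.7, 270.9], [0.5397, 0.0408]), (0.56, [154.0, 225.0], [0.5975, 0.3625])]
cup0 [(0.89, [253.1, 135.1], [0.4302, 0.5499]), (0.87, [202.4, 246.9], [0.6129, 0.1629]), (0.73, [187.7, 157.2], [0.6637, 0.483]), (0.68, [262.9, 171.6], [0.3977, 0.4203]), (0.61, [202.9, 207.5], [0.6101, 0.3018]), (0.58, [230.2, 206.9], [0.513, 0.3009])]
go [ 0.638 -0.134  0.2  ] units [ 0.021  0.014 -0.005] turn -6.740360769236354e-05
```

Emit:
{"op": "carry_out", "data": {"motion": [[0.01,0.02,0.15,0,1],[0,0,0.15,0,1],[0,0,0.15,0,1],[0,0,0.15,0,1],[0,0,0.1,0,1],[0,0,0,0,1],[0,0,0,0,1],[0,0,0,0,1]]}}

```text
t: 33.23
ee_pos: [0.6395, -0.1333, 0.1302]
tcp_rot: [-0.224, 3.133, -0.001]
wrist_force: [-0.4, -0.5, -1.0]
opening: 0.0595
gripper_force: 23.0
```

Emit:
{"op": "carry_out", "data": {"motion": [[0,0,0.05,0,1],[0,0,0.05,0,1],[0,0,0,0,1],[0,0,0,0,1]]}}

```text
t: 33.57
ee_pos: [0.6388, -0.1332, 0.1191]
tcp_rot: [0.224, -3.133, -0.0]
wrist_force: [-0.2, 0.9, -1.7]
opening: 0.0597
gripper_force: 23.0
```

Emit:
{"op": "carry_out", "data": {"motion": [[0,0,0.04,0,1],[0,0,0,0,1],[0,0,0,0,1]]}}

```text
t: 33.82
ee_pos: [0.6389, -0.1332, 0.1151]
tcp_rot: [0.224, -3.133, -0.0]
wrist_force: [-0.0, -0.9, -1.1]
opening: 0.0598
gripper_force: 23.0
```

Emit:
{"op": "carry_out", "data": {"motion": [[0,0,0.03,0,1],[0,0,0,0,1],[0,0,0,0,1]]}}

```text
t: 34.07
ee_pos: [0.6389, -0.1332, 0.1121]
tcp_rot: [0.224, -3.133, 0.0]
wrist_force: [0.1, -0.6, -0.6]
opening: 0.0594
gripper_force: 23.0
```

Emit:
{"op": "carry_out", "data": {"motion": [[0,0,0.03,0,1],[0,0,0,0,1],[0,0,0,0,1]]}}

```text
t: 34.32
ee_pos: [0.6389, -0.1332, 0.1091]
tcp_rot: [0.224, -3.133, -0.0]
wrist_force: [-0.7, 0.1, -1.4]
opening: 0.0596
gripper_force: 23.0
```

Emit:
{"op": "carry_out", "data": {"motion": [[0,0,0.02,0,1],[0,0,0,0,1],[0,0,0,0,1]]}}

```text
t: 34.57
ee_pos: [0.639, -0.1332, 0.1072]
tcp_rot: [0.224, -3.133, 0.0]
wrist_force: [0.4, 0.1, -1.1]
opening: 0.0597
gripper_force: 23.0
```

Emit:
{"op": "carry_out", "data": {"motion": [[0,0,0.02,0,1],[0,0,0,0,1],[0,0,0,0,1]]}}

```text
t: 34.82
ee_pos: [0.639, -0.1332, 0.1052]
tcp_rot: [0.224, -3.133, 0.0]
wrist_force: [-0.1, 0.0, -1.5]
opening: 0.0598
gripper_force: 23.0
```

Emit:
{"op": "carry_out", "data": {"motion": [[0,0,0.02,0,1],[0,0,0,0,1],[0,0,0,0,1]]}}

```text
t: 35.07
ee_pos: [0.6389, -0.1332, 0.1031]
tcp_rot: [0.224, -3.133, -0.0]
wrist_force: [0.5, 0.0, -1.3]
opening: 0.0599
gripper_force: 23.0
```

Run:
```python
from h import *
st();c,im=snap("wrist","w15.png");hsv=cv2.cvtColor(im,cv2.COLOR_RGB2HSV)
blob();thest();p=arm.read_state()["ee_pos"]
for dz in (.01,.02,.03):
    for o in tops(c,im,p[2]+dz,60): print(dz,[np.round(v,3) for v in o])
print(im[195:345:10,283].tolist())
print(im[240,190:375:8].tolist())
```

```text
t35.1 [ 0.6389 -0.1332  0.1031] yaw98.2 F [ 0.5  0.  -1.3] op0.0599 gf23.0 q [-0.21  0.52  0.07  1.12 -0.   -0.35]
blue [  203   189   162   171 25082] [283. 274.]
blue [548 231  12  64 477] [555. 267.]
tilt [(np.float64(0.835), 90), (np.float64(0.803), 95), (np.float64(0.788), 85)]
0.01 [np.float64(0.644), np.float64(-0.132), np.float64(84.145), np.float64(78.923), np.float64(8.169), array([283.309, 281.651])]
0.02 [np.float64(0.638), np.float64(-0.133), np.float64(77.468), np.float64(72.66), np.float64(8.169), array([283.309, 281.651])]
0.03 [np.float64(0.631), np.float64(-0.134), np.float64(70.791), np.float64(66.397), np.float64(8.169), array([283.309, 281.651])]
[[25, 40, 54], [24, 40, 55], [36, 63, 89], [59, 104, 144], [59, 104, 144], [57, 103, 143], [58, 102, 143], [57, 102, 142], [56, 101, 141], [33, 63, 88], [33, 62, 87], [32, 61, 87], [32, 60, 86], [46, 86, 122], [53, 97, 137]]
[[106, 106, 99], [107, 107, 101], [65, 114, 156], [59, 102, 142], [57, 101, 140], [58, 104, 143], [58, 102, 142], [57, 103, 143], [57, 103, 143], [58, 103, 143], [57, 102, 142], [57, 103, 143], [58, 103, 143], [57, 104, 143], [57, 102, 142], [58, 103, 143], [58, 104, 144], [59, 105, 143], [59, 104, 144], [58, 104, 143], [59, 104, 143], [62, 107, 146], [164, 165, 156], [160, 160, 152]]
```

The closed face is about 40 mm above the TCP, so contact is expected at TCP z of about 0.095.

Emit:
{"op": "carry_out", "data": {"motion": [[0,0,0.03,0,1],[0,0,0.02,0,1],[0,0,0,0,1],[0,0,0,0,1]]}}

```text
t: 35.55
ee_pos: [0.6403, -0.1332, 0.0994]
tcp_rot: [-0.224, 3.131, -0.001]
wrist_force: [1.8, 1.2, 4.8]
opening: 0.0597
gripper_force: 23.7
```

Emit:
{"op": "carry_out", "data": {"motion": [[0,0,0.02,0,1],[0,0,0,0,1],[0,0,0,0,1]]}}

```text
t: 35.8
ee_pos: [0.6415, -0.1331, 0.0985]
tcp_rot: [-0.224, 3.128, -0.001]
wrist_force: [3.2, 1.9, 10.6]
opening: 0.0599
gripper_force: 24.3
```

Emit:
{"op": "carry_out", "data": {"motion": [[0,0,0.02,0,1],[0,0,0,0,1],[0,0,0,0,1]]}}

```text
t: 36.05
ee_pos: [0.6426, -0.1329, 0.0975]
tcp_rot: [-0.225, 3.125, -0.001]
wrist_force: [5.1, 3.3, 14.0]
opening: 0.0596
gripper_force: 24.7
```

Contact at about 0.100, as expected for the deck. Release and retreat.

Emit:
{"op": "carry_out", "data": {"motion": [[0,0,-0.03,0,1],[0,0,0,0,0.3],[0,0,0,0,-1],[0,0,0,0,-1],[0,0,0,0,-1],[0,0,0,0,-1],[0,0,-0.1,0,-1],[0,0,-0.3,0,-1],[0,0,-0.4,0,-1],[0,0,-0.4,0,-1]]}}

```text
t: 36.88
ee_pos: [0.6382, -0.1331, 0.2186]
tcp_rot: [0.224, -3.132, -0.001]
wrist_force: [0.9, -0.1, 0.1]
opening: 0.0854
gripper_force: 0.0
```

Emit:
{"op": "carry_out", "data": {"motion": [[0,0,-0.2,0,-1],[0,0,0,0,-1],[0,0,0,0,-1],[0,0,0,0,-1]]}}

```text
t: 37.22
ee_pos: [0.6387, -0.1332, 0.237]
tcp_rot: [0.224, -3.133, -0.0]
wrist_force: [0.0, -0.3, 0.3]
opening: 0.0858
gripper_force: 0.0
```

Run:
```python
from h import *
st();c,im=snap("wrist","w16.png")
for z in (.135,):
    for o in tops(c,im,z): print(z,[np.round(v,3) for v in o])
c,im=snap("top");
for o in tops(c,im,.06): print("top",[np.round(v,3) for v in o])
```

```text
t37.2 [ 0.6387 -0.1332  0.237 ] yaw98.2 F [ 0.  -0.3  0.3] op0.0858 gf0.0 q [-0.21  0.47  0.32  1.43 -0.   -0.35]
0.135 [np.float64(0.62), np.float64(0.089), np.float64(58.905), np.float64(44.675), np.float64(-71.932), array([528.804, 225.23 ])]
0.135 [np.float64(0.633), np.float64(-0.133), np.float64(59.26), np.float64(58.897), np.float64(-81.821), array([283.311, 203.498])]
top [np.float64(0.532), np.float64(0.308), np.float64(90.78), np.float64(62.288), np.float64(-62.374), array([209.015, 229.303])]
top [np.float64(0.633), np.float64(0.164), np.float64(91.721), np.float64(63.07), np.float64(-72.465), array([248.296, 202.775])]
top [np.float64(0.645), np.float64(0.312), np.float64(91.044), np.float64(62.315), np.float64(-63.984), array([208.606, 199.485])]
```

Cup A's top face measures 59x59 mm at z=135 mm, centre (.633,-.133), so it is flat over its peg. Cup C was knocked to about (.536,.311). Next is B.

Emit:
{"op": "carry_out", "data": {"motion": [[-0.04,0.368,0,0,-1],[-0.04,0.368,0,0,-1],[-0.04,0.368,0,0,-1],[-0.04,0.368,0,0,-1],[-0.04,0.368,0,0,-1],[-0.04,0.368,0,0,-1],[-0.04,0.368,0,0,-1],[-0.04,0.368,0,0,-1],[-0.04,0.368,0,0,-1]]}}

```text
t: 38.07
ee_pos: [0.6267, 0.2014, 0.236]
tcp_rot: [0.224, -3.131, 0.001]
wrist_force: [0.4, 0.8, 0.6]
opening: 0.0855
gripper_force: 0.0
```

Emit:
{"op": "carry_out", "data": {"motion": [[0,0,0.05,0.0187,-1],[0,0,0.05,0.0187,-1],[0,0,0.05,0.0187,-1],[0,0,0.05,0.0187,-1],[0,0,0.05,0.0187,-1],[0,0,0,0.0187,-1],[0,0,0,0.0187,-1],[0,0,0,0.0187,-1],[0,0,0,0.0187,-1],[0,0,0,0.0187,-1]]}}

```text
t: 38.9
ee_pos: [0.627, 0.1995, 0.2109]
tcp_rot: [-1.557, -2.726, 0.003]
wrist_force: [-0.3, -1.2, 0.5]
opening: 0.0855
gripper_force: 0.0
```

Emit:
{"op": "carry_out", "data": {"motion": [[0,0,0,0.0187,-1],[0,0,0,0.0187,-1],[0,0,0,0,-1],[0,0,0,0,-1],[0,0,0,0,-1],[0,0,0,0,-1]]}}

```text
t: 39.4
ee_pos: [0.6274, 0.1997, 0.2119]
tcp_rot: [-1.856, -2.534, 0.001]
wrist_force: [0.0, 0.6, 0.2]
opening: 0.0854
gripper_force: 0.0
```

Run:
```python
from h import *
st();c,im=snap("wrist")
for o in tops(c,im): print([np.round(v,3) for v in o])
b=[o for o in tops(c,im) if abs(o[2]-90)<3 and np.hypot(o[0]-.637,o[1]-.166)<.05]
if b:
    x,y,_,_,a,_=b[0];r=np.radians(a+180);go((x+.035*np.cos(r),y+.035*np.sin(r),.014),a+90)
```

```text
t39.4 [0.6274 0.1997 0.2119] yaw17.6 F [0.  0.6 0.2] op0.0854 gf0.0 q [ 0.31  0.48  0.29  1.38 -0.    1.57]
[np.float64(0.637), np.float64(0.166), np.float64(90.084), np.float64(59.391), np.float64(-72.563), array([280.958, 226.728])]
[np.float64(0.648), np.float64(0.316), np.float64(89.575), np.float64(59.668), np.float64(-62.867), array([341.447,  84.757])]
[np.float64(0.534), np.float64(0.312), np.float64(89.0), np.float64(59.597), np.float64(-61.072), array([219.479,  50.9  ])]
go [0.6265 0.1996 0.014 ] units [ 0.002 -0.009  1.98 ] turn 0.00023522406384136237
```

Emit:
{"op": "carry_out", "data": {"motion": [[0,0,0.35,0,-1],[0,0,0.35,0,-1],[0,0,0.35,0,-1],[0,0,0.35,0,-1],[0,0,0.3,0,-1],[0,0,0.2,0,-1],[0,0,0.08,0,-1],[0,0,0,0,-1],[0,0,0,0,-1],[0,0,0,0,-1]]}}

```text
t: 40.28
ee_pos: [0.6287, 0.2001, 0.0161]
tcp_rot: [1.859, 2.531, 0.003]
wrist_force: [-0.3, 0.4, 0.5]
opening: 0.0852
gripper_force: 0.0
```

Emit:
{"op": "carry_out", "data": {"motion": [[0,0,0,0,0],[0,0,0,0,0.5],[0,0,0,0,1],[0,0,0,0,1],[0,0,0,0,1],[0,0,0,0,1],[0,0,0,0,1],[0,0,0,0,1]]}}

```text
t: 40.95
ee_pos: [0.6282, 0.2, 0.0158]
tcp_rot: [1.859, 2.531, 0.003]
wrist_force: [-2.6, 0.4, 6.0]
opening: 0.0603
gripper_force: 20.5
```

Emit:
{"op": "carry_out", "data": {"motion": [[0,0,-0.1,0,1],[0,0,-0.2,0,1],[0,0,-0.3,0,1],[0,0,-0.3,0,1],[0,0,-0.3,0,1],[0,0,-0.3,0,1],[0,0,-0.35,0,1],[0,0,0,-0.0187,1],[0,0,0,-0.0187,1],[0,0,0,-0.0187,1]]}}

```text
t: 41.78
ee_pos: [0.6278, 0.1998, 0.2012]
tcp_rot: [1.378, 2.821, 0.002]
wrist_force: [-1.1, -0.1, -2.2]
opening: 0.0605
gripper_force: 22.0
```

Emit:
{"op": "carry_out", "data": {"motion": [[0,0,0,-0.0187,1],[0,0,0,-0.0187,1],[0,0,0,-0.0187,1],[0,0,0,-0.0187,1],[0,0,0,-0.0187,1],[0,0,0,-0.0187,1],[0,0,0,-0.0187,1],[0,0,0,-0.0187,1],[0,0,0,-0.0185,1],[0,0,0,0,1]]}}

```text
t: 42.62
ee_pos: [0.6274, 0.1997, 0.2001]
tcp_rot: [-0.23, 3.133, 0.0]
wrist_force: [-0.8, -0.1, -0.8]
opening: 0.0602
gripper_force: 21.9
```

Emit:
{"op": "carry_out", "data": {"motion": [[0.234,-0.302,0,0,1],[0.234,-0.302,0,0,1],[0.234,-0.302,0,0,1],[0.234,-0.302,0,0,1],[0.234,-0.302,0,0,1],[0.234,-0.302,0,0,1],[0.234,-0.302,0,0,1],[0.234,-0.302,0,0,1],[0.234,-0.302,0,0,1],[0.234,-0.302,0,0,1]]}}

```text
t: 43.45
ee_pos: [0.4372, -0.1335, 0.2001]
tcp_rot: [-0.216, 3.133, -0.001]
wrist_force: [0.5, -1.0, -1.6]
opening: 0.0603
gripper_force: 22.0
```

Emit:
{"op": "carry_out", "data": {"motion": [[0.234,-0.302,0,0,1],[0,0,0,0,1],[0,0,0,0,1],[0,0,0,0,1],[0,0,0,0,1]]}}

```text
t: 43.87
ee_pos: [0.4201, -0.1647, 0.1996]
tcp_rot: [-0.221, 3.133, 0.0]
wrist_force: [-0.2, -0.3, -0.9]
opening: 0.0598
gripper_force: 22.0
```

Run:
```python
from h import *
st();go((.419,-.165,.112),98.2);blob()
```

```text
t43.9 [ 0.4201 -0.1647  0.1996] yaw98.1 F [-0.2 -0.3 -0.9] op0.0598 gf22.0 q [-0.37  0.13 -0.25  1.19  0.   -0.51]
go [ 0.419 -0.165  0.112] units [ 0.011 -0.001  0.876] turn -0.00033884350356048446
blue [  205   248   158   122 15378] [283. 307.]
blue [539 359  21  54 831] [550. 382.]
```

Emit:
{"op": "carry_out", "data": {"motion": [[0.01,0,0.24,0,1],[0,0,0.3,0,1],[0,0,0.3,0,1],[0,0,0,0,1],[0,0,0,0,1],[0,0,0,0,1]]}}

```text
t: 44.42
ee_pos: [0.4196, -0.1652, 0.1165]
tcp_rot: [-0.224, 3.133, -0.001]
wrist_force: [0.4, 0.5, -1.4]
opening: 0.0603
gripper_force: 22.6
```

Emit:
{"op": "carry_out", "data": {"motion": [[-0.06,0,0,0,1],[-0.06,0,0,0,1],[-0.05,0,-0.03,0,1],[-0.05,0,-0.05,0,1],[0,0,0,0,1],[0,0,0,0,1],[-0.05,0,-0.05,0,1],[-0.05,0,-0.05,0,1],[-0.05,0,-0.05,0,1],[-0.05,0,-0.03,0,1]]}}

```text
t: 45.25
ee_pos: [0.4595, -0.1597, 0.1428]
tcp_rot: [0.221, -3.132, 0.001]
wrist_force: [-10.4, -1.3, 5.4]
opening: 0.0596
gripper_force: 16.6
```

Emit:
{"op": "carry_out", "data": {"motion": [[-0.05,0,-0.03,0,1],[-0.05,0,-0.02,0,1],[-0.05,0,-0.01,0,1],[-0.05,0,-0.01,0,1],[0,0,0,0,1],[0,0,0,0,1]]}}

```text
t: 45.75
ee_pos: [0.4799, -0.157, 0.1504]
tcp_rot: [-0.222, 3.134, -0.002]
wrist_force: [-9.2, 0.4, 10.7]
opening: 0.0598
gripper_force: 17.2
```

Run:
```python
from h import *
st();blob();thest()
```

```text
t45.8 [ 0.4799 -0.157   0.1504] yaw98.1 F [-9.2  0.4 10.7] op0.0598 gf17.2 q [-0.32  0.25 -0.23  1.09 -0.   -0.46]
blue [  199   188   169   177 24803] [283. 275.]
tilt [(np.float64(0.873), 90), (np.float64(0.84), 95), (np.float64(0.828), 85)]
```

```bash
cat > fit.py <<'E'
from h import *
from scipy.optimize import differential_evolution
def fitcup(verbose=True):
    s=arm.read_state();M=Ro.from_rotvec(s["tcp_rot"]).as_matrix();p=s["ee_pos"];a0=-M[:,0];a0[2]=0;a0/=np.linalg.norm(a0);sd=M[:,1];u0=np.array([0,0,1.])
    V=[]
    for n in("wrist","side"):
        c,im=snap(n);hsv=cv2.cvtColor(im,cv2.COLOR_RGB2HSV)
        m=cv2.inRange(hsv,(98,90,30),(122,255,255))>0;occ=hsv[...,2]<75
        occ&=~m
        q=np.array([proj(c,p+[dx,dy,dz])[::-1] for dx in(-.1,.1) for dy in(-.06,.06) for dz in(-.08,.06)])
        lo=np.maximum(q.min(0).astype(int),0);hi=np.minimum(q.max(0).astype(int),[559,419])
        if n=="wrist": lo[0]=max(lo[0],170);hi[0]=min(hi[0],400)
        roi=np.zeros(m.shape,bool);roi[lo[1]:hi[1],lo[0]:hi[0]]=1
        V.append((c,m&roi,occ,roi))
    def corners(x):
        f,z,th=x;r=np.radians(th);a=a0*np.cos(r)-u0*np.sin(r);u=u0*np.cos(r)+a0*np.sin(r);C=p+a0*f+u0*z
        return np.array([C+a*L+sd*.03*i+u*.03*j for L in(-.045,.045) for i in(-1,1) for j in(-1,1)])
    def cost(x):
        K=corners(x);t=0
        for c,m,occ,roi in V:
            pr=cv2.projectPoints(K,cv2.Rodrigues(c["R"])[0],c["t"],c["mtx"],np.array(c["dist"]))[0][:,0]
            h=np.zeros(m.shape,np.uint8);cv2.fillConvexPoly(h,cv2.convexHull(pr.astype(np.float32)).astype(int),1);h=(h>0)&roi
            t+=((m&~h).sum()+(h&~m&~occ).sum())/m.sum()
        return t
    r=differential_evolution(cost,[(-.06,.09),(-.07,.05),(-15,125)],maxiter=40,popsize=12,seed=1,tol=1e-4)
    K=corners(r.x)
    print("cup fwd %.1f up %.1f mm of TCP, tilt %.0f, cost %.3f, z %.3f..%.3f, centre"%(r.x[0]*1e3,r.x[1]*1e3,r.x[2],r.fun,K[:,2].min(),K[:,2].max()),K.mean(0).round(4))
    return r
if __name__=="__main__": fitcup()
E
python3 fit.py
```

```text
cup fwd 8.4 up 1.2 mm of TCP, tilt 34, cost 0.574, z 0.102..0.201, centre [ 0.4882 -0.1558  0.1516]
```

```bash
python3 - <<'E'
import re
s=open("fit.py").read()
s=s.replace('def fitcup(verbose=True):','def fitcup(views=("wrist","side")):').replace('for n in("wrist","side"):\n        c,im','for n in views:\n        c,im')
open("fit.py","w").write(s)
E
python3 - <<'E'
from fit import *
fitcup(("wrist",));fitcup(("side",))
c,im=snap("side");hsv=cv2.cvtColor(im,cv2.COLOR_RGB2HSV);m=cv2.inRange(hsv,(98,90,30),(122,255,255))
n,l,s,ce=cv2.connectedComponentsWithStats(m)
for i in range(1,n):
    if s[i][4]>60: print("blue",s[i],ce[i].round())
p=arm.read_state()["ee_pos"];print("tcp px",proj(c,p),"peg",proj(c,[.5235,-.149,.045]),proj(c,[.5235,-.149,.115]))
x0,y0,w,h=235,190,100,80
for y in range(195,275,5):
    print(y,"".join("B" if m[y,x] else ("k" if hsv[y,x,2]<75 else ("o" if 5<hsv[y,x,0]<20 and hsv[y,x,1]>90 else ("g" if 70<hsv[y,x,0]<95 and hsv[y,x,1]>100 else "."))) for x in range(265,345,1)))
E
```

```text
cup fwd 3.5 up 23.8 mm of TCP, tilt 122, cost 0.026, z 0.120..0.228, centre [ 0.4834 -0.1564  0.1741]
cup fwd 14.6 up 5.5 mm of TCP, tilt 15, cost 0.562, z 0.115..0.197, centre [ 0.4944 -0.1549  0.1558]
blue [198 124  23  21 112] [208. 133.]
blue [211 128  16  21  81] [220. 139.]
blue [227 134  15  16  67] [233. 141.]
blue [ 103  157   34  111 1494] [118. 211.]
blue [ 211  169   48   40 1007] [235. 189.]
blue [315 217  25  35 584] [328. 233.]
blue [285 238  29  29 537] [298. 252.]
tcp px [252.1853 300.4633] peg [263.474 307.644] [250.1249 308.2697]
195 ggggggggggggggggggggggkkkkkkkkkkkkkkkkkkkk................gggggggggggggg.......g
200 ggggggggggggggggggggggg.kkkkkkBkk................k........gggggggggggggggggggggg
205 ggggggggggggggggggggggg..BkkkkkkkkkkkkkkBBkkkkkkkBk.......gggggggggggggggggggggg
210 gggggggggggggggggggggg.......kkkkkkkkkkkkkkkk.........gggggggggggggggggggggggggg
215 ggggggggggggggggggggggggkk..........k..k..........gggggggggggggggggggggggggggggg
220 ggggggggggggggggggg...kkkkkkk..kkkkkkkkkkkkkkkkkkgggggggg.BBBBBBBBBB.ggggggggggg
225 ggggggggggggggggkkkkkkkkkkkkkkkkkkkkkkkkkkkkkkkkkggg.BBBBBBBBBBBBBBBBBBBBBB.gggg
230 gggggggggggggggggkkkkkkkkkkkkkkkkkkkkkkkkkkkkkk.....BBBBBBBBBBBBBBBBBBBBBBBggggg
235 ggggggggggggggggggkkkkkkkkkkkkkkkkkkkkkkkkkkkkkk..BBBBBBBBBBBBBBBBBBBBBBBBgggggg
240 ggggggggggggggggggggggggBBBBBBBBBBBBBkkkkkkkkkkkkkkkkkkkkBBBBBBBBBBBBBBBB.....gg
245 gggggggggggggggggg.....BBBBBBBBBBBBBBBBBkkkkBBBkkkkkkkkBBBBBBBBBBBBBBBB.........
250 gggggggg.............BBBBBBBBBBBBBBBBBBBBBBBkkkkkkkkk........BBBBB..............
255 ggggggg.............BBBBBBBBBBBBBBBBBBBBBB...kkkk...............................
260 gggggg..................BBBBBBBBBBBBBBBBBBBBBBBB................................
265 gggggggggggggg..................BBBBB.....ooo...................................
270 gggggggggggggggggggggg.................................................ooooo....
```

```bash
sed -i 's/        V.append/        if n=="side": roi[:, 314:]=0; occ=occ|False\n        V.append/' fit.py
python3 - <<'E'
from fit import *
fitcup(("side",));fitcup()
E
```

```text
cup fwd 11.6 up -3.1 mm of TCP, tilt 32, cost 0.059, z 0.098..0.197, centre [ 0.4914 -0.1553  0.1473]
cup fwd 8.0 up 1.1 mm of TCP, tilt 34, cost 0.089, z 0.101..0.201, centre [ 0.4878 -0.1558  0.1515]
```

The fit shows the cup tilted 34° with its rim on the peg's taper, and it has slid back in the grip. I'll back off, lower, and push again below the taper.

Emit:
{"op": "carry_out", "data": {"motion": [[0.04,0,0,0,1],[0.04,0,0,0,1],[0,0,0.06,0,1],[0,0,0.07,0,1],[0,0,0,0,1],[0,0,0,0,1],[-0.05,0,0,0,1],[-0.05,0,0,0,1],[-0.05,0,0,0,1],[-0.05,0,0,0,1]]}}

```text
t: 47.08
ee_pos: [0.4911, -0.1551, 0.1352]
tcp_rot: [0.222, -3.131, 0.0]
wrist_force: [-6.1, -1.3, 1.9]
opening: 0.0599
gripper_force: 16.5
```

Emit:
{"op": "carry_out", "data": {"motion": [[-0.04,0,0,0,1],[-0.04,0,0,0,1],[0,0,0,0,1],[0,0,0,0,1]]}}

```text
t: 47.42
ee_pos: [0.4996, -0.1539, 0.135]
tcp_rot: [0.222, -3.132, -0.0]
wrist_force: [-2.6, -1.3, -2.0]
opening: 0.06
gripper_force: 17.8
```

Run:
```python
from fit import *
st();fitcup()
```

```text
t47.4 [ 0.4996 -0.1539  0.135 ] yaw98.1 F [-2.6 -1.3 -2. ] op0.0600 gf17.8 q [-0.3   0.29 -0.22  1.06 -0.   -0.44]
cup fwd -2.7 up -2.0 mm of TCP, tilt 45, cost 0.178, z 0.080..0.186, centre [ 0.497  -0.1543  0.133 ]
```

Emit:
{"op": "carry_out", "data": {"motion": [[-0.05,0,0,0,1],[-0.05,0,0,0,1],[-0.05,0,0,0,1],[-0.05,0,0,0,1],[0,0,0,0,1],[0,0,0,0,1]]}}

```text
t: 48.02
ee_pos: [0.5197, -0.1512, 0.1354]
tcp_rot: [-0.222, 3.134, -0.0]
wrist_force: [-2.9, 0.0, -0.2]
opening: 0.0597
gripper_force: 17.9
```

Run:
```python
from fit import *
st();fitcup();fitcup(("wrist",))
```

```text
t48.0 [ 0.5197 -0.1512  0.1354] yaw98.1 F [-2.9  0.  -0.2] op0.0597 gf17.9 q [-0.28  0.32 -0.17  1.08  0.   -0.42]
cup fwd -12.9 up -1.8 mm of TCP, tilt 56, cost 0.219, z 0.079..0.188, centre [ 0.5069 -0.153   0.1336]
cup fwd -6.7 up 7.7 mm of TCP, tilt 36, cost 0.107, z 0.093..0.194, centre [ 0.513  -0.1522  0.1431]
```

Emit:
{"op": "carry_out", "data": {"motion": [[-0.05,0,0,0,1],[-0.05,0,0,0,1],[-0.05,0,0,0,1],[-0.05,0,0,0,1],[0,0,0,0,1],[0,0,0,0,1]]}}

```text
t: 48.67
ee_pos: [0.5383, -0.1483, 0.1345]
tcp_rot: [0.222, -3.131, -0.001]
wrist_force: [-5.5, 0.1, -3.5]
opening: 0.0595
gripper_force: 20.0
```

Run:
```python
from fit import *
st();fitcup();fitcup(("wrist",));fitcup(("side",))
```

```text
t48.7 [ 0.5383 -0.1483  0.1345] yaw98.1 F [-5.5  0.1 -3.5] op0.0595 gf20.0 q [-0.27  0.35 -0.13  1.09 -0.   -0.41]
cup fwd -21.2 up -0.4 mm of TCP, tilt 67, cost 0.186, z 0.081..0.187, centre [ 0.5174 -0.1513  0.1341]
cup fwd -16.5 up 15.5 mm of TCP, tilt -15, cost 0.079, z 0.110..0.190, centre [ 0.522  -0.1506  0.15  ]
cup fwd -19.3 up -4.4 mm of TCP, tilt 64, cost 0.051, z 0.077..0.184, centre [ 0.5192 -0.151   0.1302]
```

Emit:
{"op": "carry_out", "data": {"motion": [[-0.05,0,0,0,1],[-0.05,0,0,0,1],[-0.05,0,0,0,1],[0,0,0,0,1],[0,0,0,0,1]]}}

```text
t: 49.28
ee_pos: [0.5526, -0.1461, 0.1343]
tcp_rot: [0.222, -3.13, -0.001]
wrist_force: [-7.1, -1.3, -4.4]
opening: 0.0595
gripper_force: 21.9
```

Run:
```python
from fit import *
st();fitcup();fitcup(("side",))
```

```text
t49.3 [ 0.5526 -0.1461  0.1343] yaw98.1 F [-7.1 -1.3 -4.4] op0.0595 gf21.9 q [-0.26  0.37 -0.1   1.11 -0.   -0.4 ]
cup fwd -20.3 up 13.2 mm of TCP, tilt -9, cost 0.517, z 0.111..0.184, centre [ 0.5325 -0.149   0.1474]
cup fwd -26.4 up -4.9 mm of TCP, tilt 69, cost 0.333, z 0.077..0.182, centre [ 0.5264 -0.1498  0.1295]
```

Emit:
{"op": "carry_out", "data": {"motion": [[0.05,0,0,0,1],[0.03,0,0,0,1],[0,0,0.08,0,1],[0,0,0.08,0,1],[0,0,0.08,0,1],[0,0,0,0,1],[0,0,0,0,1],[0,0,0,0,1]]}}

```text
t: 50.1
ee_pos: [0.5464, -0.1474, 0.1112]
tcp_rot: [0.222, -3.134, 0.0]
wrist_force: [-0.5, -0.6, -1.8]
opening: 0.0595
gripper_force: 22.2
```

Emit:
{"op": "carry_out", "data": {"motion": [[0,0,0.04,0,1],[0,0,0.04,0,1],[0,0,0,0,1],[0,0,0,0,1]]}}

```text
t: 50.43
ee_pos: [0.5461, -0.1473, 0.103]
tcp_rot: [0.222, -3.133, -0.0]
wrist_force: [-0.3, 0.5, -0.6]
opening: 0.0597
gripper_force: 22.2
```

Emit:
{"op": "carry_out", "data": {"motion": [[0,0,0.03,0,1],[0,0,0.03,0,1],[0,0,0,0,1],[0,0,0,0,1]]}}

```text
t: 50.77
ee_pos: [0.5461, -0.1474, 0.0971]
tcp_rot: [0.222, -3.133, -0.0]
wrist_force: [-0.6, -0.6, -0.6]
opening: 0.06
gripper_force: 22.2
```

```bash
sed -i 's/roi\[:, 314:\]=0/roi[:251, 314:]=0;roi[:,322:]=0/' fit.py
python3 - <<'E'
from fit import *
st();fitcup();fitcup(("side",))
E
```

```text
t50.8 [ 0.5461 -0.1474  0.0971] yaw98.1 F [-0.6 -0.6 -0.6] op0.0600 gf22.2 q [-0.26  0.39 -0.17  1.01 -0.   -0.41]
cup fwd -27.6 up 1.3 mm of TCP, tilt 73, cost 0.435, z 0.047..0.150, centre [ 0.5189 -0.1512  0.0984]
cup fwd -27.6 up -0.5 mm of TCP, tilt 72, cost 0.262, z 0.045..0.149, centre [ 0.5189 -0.1513  0.0968]
```

Emit:
{"op": "carry_out", "data": {"motion": [[0,0,0.03,0,1],[0,0,0.02,0,1],[0,0,0,0,1],[0,0,0,0,1]]}}

```text
t: 51.25
ee_pos: [0.5481, -0.1475, 0.094]
tcp_rot: [-0.222, 3.13, -0.001]
wrist_force: [1.6, 1.1, 11.2]
opening: 0.0596
gripper_force: 22.7
```

Emit:
{"op": "carry_out", "data": {"motion": [[0,0,0.03,0,1],[0,0,0.02,0,1],[0,0,0,0,1],[0,0,0,0,1]]}}

```text
t: 51.58
ee_pos: [0.5514, -0.1474, 0.0912]
tcp_rot: [-0.223, 3.122, -0.002]
wrist_force: [8.8, 4.6, 21.2]
opening: 0.0595
gripper_force: 21.6
```

Run:
```python
from fit import *
st();fitcup();fitcup(("side",))
```

```text
t51.6 [ 0.5514 -0.1474  0.0912] yaw98.2 F [ 8.8  4.6 21.2] op0.0595 gf21.6 q [-0.26  0.39 -0.18  0.98  0.   -0.4 ]
cup fwd -30.5 up 3.8 mm of TCP, tilt 76, cost 0.258, z 0.044..0.146, centre [ 0.5212 -0.1517  0.0949]
cup fwd -30.6 up 2.4 mm of TCP, tilt 76, cost 0.182, z 0.043..0.145, centre [ 0.5212 -0.1517  0.0936]
```

Tilt is 76° with the near rim on the deck; released, it will settle flat. Open and retreat.

Emit:
{"op": "carry_out", "data": {"motion": [[0,0,-0.03,0,1],[0,0,0,0,1],[0,0,0,0,0.2],[0,0,0,0,-0.5],[0,0,0,0,-1],[0,0,0,0,-1],[0,0,0,0,-1],[0,0,0,0,-1],[0,0,-0.1,0,-1],[0,0,-0.3,0,-1]]}}

```text
t: 52.57
ee_pos: [0.5438, -0.1468, 0.1275]
tcp_rot: [0.222, -3.127, -0.004]
wrist_force: [-0.7, -0.6, 0.8]
opening: 0.0852
gripper_force: 0.0
```

Emit:
{"op": "carry_out", "data": {"motion": [[0,0,-0.4,0,-1],[0,0,-0.4,0,-1],[0,0,-0.2,0,-1],[0,0,0,0,-1],[0,0,0,0,-1],[0,0,0,0,-1]]}}

```text
t: 53.07
ee_pos: [0.546, -0.1473, 0.2301]
tcp_rot: [0.222, -3.133, -0.0]
wrist_force: [0.7, 0.4, 0.3]
opening: 0.0851
gripper_force: 0.0
```

Run:
```python
from h import *
st();c,im=snap("wrist","w20.png")
for o in tops(c,im,.135): print([np.round(v,3) for v in o])
c,im=snap("top")
for o in tops(c,im,.06): print("top",[np.round(v,3) for v in o])
```

```text
t53.1 [ 0.546  -0.1473  0.2301] yaw98.1 F [0.7 0.4 0.3] op0.0851 gf0.0 q [-0.26  0.31  0.07  1.33 -0.   -0.4 ]
[np.float64(0.633), np.float64(-0.132), np.float64(59.509), np.float64(58.788), np.float64(-81.789), array([285.707, 302.201])]
[np.float64(0.525), np.float64(-0.15), np.float64(59.546), np.float64(58.698), np.float64(-81.896), array([283.092, 188.546])]
top [np.float64(0.532), np.float64(0.308), np.float64(90.842), np.float64(62.308), np.float64(-62.48), array([208.806, 229.313])]
top [np.float64(0.645), np.float64(0.312), np.float64(90.926), np.float64(62.25), np.float64(-63.793), array([208.606, 199.47 ])]
```

Both cups are flat at z=135 mm, centres within 8 mm of their pegs. Next is C, with a slightly higher grip and the free near -y peg for tilting.

Emit:
{"op": "carry_out", "data": {"motion": [[-0.032,0.376,0,0,-1],[-0.032,0.376,0,0,-1],[-0.032,0.376,0,0,-1],[-0.032,0.376,0,0,-1],[-0.032,0.376,0,0,-1],[-0.032,0.376,0,0,-1],[-0.032,0.376,0,0,-1],[-0.032,0.376,0,0,-1],[-0.032,0.376,0,0,-1],[-0.032,0.376,0,0,-1]]}}

```text
t: 54.0
ee_pos: [0.524, 0.231, 0.2292]
tcp_rot: [0.222, -3.132, 0.001]
wrist_force: [1.5, 0.5, 0.5]
opening: 0.0855
gripper_force: 0.0
```

Emit:
{"op": "carry_out", "data": {"motion": [[-0.032,0.376,0,0,-1],[-0.032,0.376,0,0,-1],[-0.032,0.376,0,0,-1],[0,0,0,0.0175,-1],[0,0,0,0.0175,-1],[0,0,0,0.0175,-1],[0,0,0,0.0175,-1],[0,0,0,0.0175,-1],[0,0,0,0.0175,-1],[0,0,0,0.0175,-1]]}}

```text
t: 54.83
ee_pos: [0.518, 0.3421, 0.2289]
tcp_rot: [-0.978, -2.984, 0.003]
wrist_force: [-0.1, 0.3, 0.5]
opening: 0.0851
gripper_force: 0.0
```

Emit:
{"op": "carry_out", "data": {"motion": [[0,0,0,0.0175,-1],[0,0,0,0.0175,-1],[0,0,0,0.0175,-1],[0,0,0,0.0175,-1],[0,0,0,0,-1],[0,0,0,0,-1],[0,0,0,0,-1],[0,0,0,0,-1]]}}

```text
t: 55.5
ee_pos: [0.5184, 0.3423, 0.2299]
tcp_rot: [-1.596, -2.706, 0.001]
wrist_force: [0.2, -0.1, 0.2]
opening: 0.0854
gripper_force: 0.0
```

```bash
cat >> h.py <<'E'
def plan(x0,y0,z):
    c,im=snap("wrist")
    for o in tops(c,im):
        if abs(o[2]-90)<4 and abs(o[3]-60)<4:
            x,y,_,_,a,_=o;print("cup",np.round(o[:5],3))
            if np.hypot(x-x0,y-y0)<.04: r=np.radians(a+180);go((x+.035*np.cos(r),y+.035*np.sin(r),z),a+90)
E
python3 - <<'E'
from h import *
st();plan(.534,.312,.022)
E
```

```text
t55.5 [0.5184 0.3423 0.2299] yaw28.9 F [ 0.2 -0.1  0.2] op0.0854 gf0.0 q [ 0.58  0.41  0.21  1.38 -0.    1.65]
cup [  0.648   0.316  89.946  59.635 -62.931]
cup [  0.534   0.313  91.706  59.555 -61.108]
go [0.5175 0.3433 0.022 ] units [ 0.013 -0.003  2.08 ] turn 7.72139545324377e-05
```

Emit:
{"op": "carry_out", "data": {"motion": [[0.013,0,0.35,0,-1],[0,0,0.35,0,-1],[0,0,0.35,0,-1],[0,0,0.35,0,-1],[0,0,0.33,0,-1],[0,0,0.2,0,-1],[0,0,0.13,0,-1],[0,0,0,0,-1],[0,0,0,0,-1],[0,0,0,0,-1]]}}

```text
t: 56.38
ee_pos: [0.5185, 0.3439, 0.0253]
tcp_rot: [1.598, 2.704, 0.002]
wrist_force: [-0.6, -0.4, -0.2]
opening: 0.0856
gripper_force: 0.0
```

Emit:
{"op": "carry_out", "data": {"motion": [[0,0,0,0,0],[0,0,0,0,0.5],[0,0,0,0,1],[0,0,0,0,1],[0,0,0,0,1],[0,0,0,0,1],[0,0,0,0,1],[0,0,0,0,1]]}}

```text
t: 57.05
ee_pos: [0.5186, 0.344, 0.0257]
tcp_rot: [1.598, 2.703, 0.003]
wrist_force: [-1.6, -0.3, 6.1]
opening: 0.06
gripper_force: 21.7
```

Emit:
{"op": "carry_out", "data": {"motion": [[0,0,-0.1,0,1],[0,0,-0.2,0,1],[0,0,-0.3,0,1],[0,0,-0.3,0,1],[0,0,-0.3,0,1],[0,0,-0.3,0,1],[0,0,-0.35,0,1],[0,0,0,-0.0175,1],[0,0,0,-0.0175,1],[0,0,0,-0.0175,1]]}}

```text
t: 57.88
ee_pos: [0.518, 0.3436, 0.211]
tcp_rot: [1.125, 2.932, 0.002]
wrist_force: [-0.9, 0.2, -1.0]
opening: 0.0603
gripper_force: 22.4
```

Emit:
{"op": "carry_out", "data": {"motion": [[0,0,0,-0.0175,1],[0,0,0,-0.0175,1],[0,0,0,-0.0175,1],[0,0,0,-0.0175,1],[0,0,0,-0.0175,1],[0,0,0,-0.0175,1],[0,0,0,-0.0175,1],[0,0,0,-0.0175,1],[0,0,0,0,1]]}}

```text
t: 58.63
ee_pos: [0.5177, 0.3434, 0.21]
tcp_rot: [-0.23, 3.133, 0.0]
wrist_force: [-0.1, 0.1, -2.1]
opening: 0.0601
gripper_force: 22.3
```

Emit:
{"op": "carry_out", "data": {"motion": [[0.108,-0.378,0,0,1],[0.108,-0.378,0,0,1],[0.108,-0.378,0,0,1],[0.108,-0.378,0,0,1],[0.108,-0.378,0,0,1],[0.108,-0.378,0,0,1],[0.108,-0.378,0,0,1],[0.108,-0.378,0,0,1],[0.108,-0.378,0,0,1]]}}

```text
t: 59.38
ee_pos: [0.4689, -0.0087, 0.21]
tcp_rot: [-0.216, 3.133, -0.0]
wrist_force: [0.8, -0.9, -1.6]
opening: 0.0599
gripper_force: 22.5
```

Emit:
{"op": "carry_out", "data": {"motion": [[0.108,-0.378,0,0,1],[0.108,-0.378,0,0,1],[0.108,-0.378,0,0,1],[0.108,-0.378,0,0,1],[0.108,-0.378,0,0,1],[0.108,-0.378,0,0,1],[0.108,-0.378,0,0,1],[0,0,0,0,1],[0,0,0,0,1],[0,0,0,0,1]]}}

```text
t: 60.22
ee_pos: [0.4318, -0.2796, 0.2095]
tcp_rot: [0.217, -3.134, -0.001]
wrist_force: [1.0, -0.3, -1.4]
opening: 0.0599
gripper_force: 22.6
```

Run:
```python
from h import *
st();go((.4325,-.280,.117),98.2);blob()
```

```text
t60.2 [ 0.4318 -0.2796  0.2095] yaw97.9 F [ 1.  -0.3 -1.4] op0.0599 gf22.6 q [-0.57  0.23 -0.1   1.24  0.   -0.71]
go [ 0.4325 -0.28    0.117 ] units [-0.007 -0.006  0.925] turn -0.000799615558249024
blue [  211   241   147   129 15686] [283. 304.]
blue [ 358  262   92   55 2484] [404. 287.]
blue [ 386  361   46   59 1812] [407. 393.]
```

Emit:
{"op": "carry_out", "data": {"motion": [[0,0,0.32,-0.0008,1],[0,0,0.3,0,1],[0,0,0.3,0,1],[0,0,0,0,1],[0,0,0,0,1],[0,0,0,0,1]]}}

```text
t: 60.77
ee_pos: [0.4331, -0.2792, 0.119]
tcp_rot: [-0.231, 3.132, -0.001]
wrist_force: [0.3, -0.7, -1.2]
opening: 0.0601
gripper_force: 22.9
```

Emit:
{"op": "carry_out", "data": {"motion": [[-0.06,0,0,0,1],[-0.06,0,0,0,1],[-0.05,0,-0.03,0,1],[-0.05,0,-0.05,0,1],[0,0,0,0,1],[0,0,0,0,1]]}}

```text
t: 61.27
ee_pos: [0.4536, -0.2773, 0.1269]
tcp_rot: [0.228, -3.132, 0.004]
wrist_force: [-7.6, -3.3, 3.0]
opening: 0.0596
gripper_force: 21.2
```

Emit:
{"op": "carry_out", "data": {"motion": [[-0.05,0,-0.05,0,1],[-0.05,0,-0.05,0,1],[-0.05,0,-0.05,0,1],[-0.05,0,-0.03,0,1],[0,0,0,0,1],[0,0,0,0,1]]}}

```text
t: 61.77
ee_pos: [0.4746, -0.2736, 0.144]
tcp_rot: [-0.23, 3.132, -0.001]
wrist_force: [-0.7, -0.0, -0.4]
opening: 0.0601
gripper_force: 22.3
```

```bash
sed -i 's/roi\[:251, 314:\]=0;roi\[:,322:\]=0/roi[:MR,:]=0/; s/^def fitcup/MR=0\ndef fitcup/' fit.py
python3 - <<'E'
from fit import *
st();blob();c,im=snap("side");hsv=cv2.cvtColor(im,cv2.COLOR_RGB2HSV);m=cv2.inRange(hsv,(98,90,30),(122,255,255))
n,l,s,ce=cv2.connectedComponentsWithStats(m)
for i in range(1,n):
    if s[i][4]>60 and s[i][0]>260: print("side",s[i],ce[i].round())
fitcup();fitcup(("side",))
E
```

```text
t61.8 [ 0.4746 -0.2736  0.144 ] yaw98.4 F [-0.7 -0.  -0.4] op0.0601 gf22.3 q [-0.52  0.32 -0.14  1.1   0.   -0.67]
blue [  208   209   152   160 20110] [283. 287.]
blue [ 376  255  143  111 7295] [446. 297.]
blue [ 386  361   59   59 1995] [410. 395.]
side [296 237  23  36 498] [306. 254.]
side [314 263  24  31 476] [325. 277.]
cup fwd 13.1 up 13.8 mm of TCP, tilt 105, cost 0.679, z 0.106..0.209, centre [ 0.4872 -0.2715  0.1574]
cup fwd -19.8 up 49.9 mm of TCP, tilt 77, cost 0.537, z 0.143..0.244, centre [ 0.4545 -0.2763  0.1932]
```

```bash
python3 - <<'E'
s=open("fit.py").read()
i=s.index('        if n=="side":');j=s.index('        V.append')
s=s[:i]+'''        k,l,stt,ce=cv2.connectedComponentsWithStats((m&roi).astype(np.uint8))
        tp=proj(c,p)[::-1];b=min((i for i in range(1,k) if stt[i][4]>150),key=lambda i:np.hypot(*(ce[i]-tp)))
        occ=occ|(m&(l!=b));m=l==b
'''+s[j:]
open("fit.py","w").write(s)
E
python3 - <<'E'
from fit import *
fitcup();fitcup(("side",))
E
```

```text
cup fwd 13.3 up 11.9 mm of TCP, tilt 105, cost 0.187, z 0.104..0.207, centre [ 0.4871 -0.2715  0.1552]
cup fwd 4.2 up 15.0 mm of TCP, tilt 86, cost 0.135, z 0.111..0.205, centre [ 0.478  -0.2728  0.1583]
```

Emit:
{"op": "carry_out", "data": {"motion": [[-0.05,0,-0.03,0,1],[-0.05,0,-0.02,0,1],[-0.05,0,-0.01,0,1],[-0.05,0,-0.01,0,1],[0,0,0,0,1],[0,0,0,0,1]]}}

```text
t: 62.67
ee_pos: [0.4943, -0.2705, 0.1503]
tcp_rot: [-0.231, 3.132, -0.0]
wrist_force: [-0.6, -1.0, -1.2]
opening: 0.0598
gripper_force: 22.3
```

Emit:
{"op": "carry_out", "data": {"motion": [[-0.05,0,-0.01,0,1],[-0.05,0,-0.01,0,1],[-0.05,0,-0.01,0,1],[-0.05,0,0,0,1],[0,0,0,0,1],[0,0,0,0,1]]}}

```text
t: 63.17
ee_pos: [0.5141, -0.2675, 0.1532]
tcp_rot: [-0.231, 3.132, -0.0]
wrist_force: [0.3, -0.1, -0.7]
opening: 0.06
gripper_force: 22.4
```

Emit:
{"op": "carry_out", "data": {"motion": [[-0.05,0,0,0,1],[-0.05,0,0,0,1],[-0.05,0,0,0,1],[0,0,0,0,1],[0,0,0,0,1]]}}

```text
t: 63.58
ee_pos: [0.5288, -0.2654, 0.1532]
tcp_rot: [-0.231, 3.132, -0.0]
wrist_force: [-2.4, 0.3, -1.8]
opening: 0.0599
gripper_force: 22.5
```

Run:
```python
from fit import *
st();blob();thest();fitcup();fitcup(("side",))
```

```text
t63.6 [ 0.5288 -0.2654  0.1532] yaw98.4 F [-2.4  0.3 -1.8] op0.0599 gf22.5 q [-0.47  0.39 -0.02  1.16  0.   -0.61]
blue [  209   192   149   147 21008] [283. 266.]
blue [  375   192   156   127 15218] [449. 255.]
blue [ 386  362   60   58 1995] [410. 395.]
tilt [(np.float64(0.679), 90), (np.float64(0.676), 85), (np.float64(0.658), 95)]
cup fwd 0.6 up -14.1 mm of TCP, tilt 63, cost 0.146, z 0.085..0.193, centre [ 0.5291 -0.2653  0.1392]
cup fwd 1.0 up -14.8 mm of TCP, tilt 62, cost 0.123, z 0.085..0.192, centre [ 0.5294 -0.2653  0.1386]
```

Emit:
{"op": "carry_out", "data": {"motion": [[-0.05,0,0,0,1],[-0.05,0,0,0,1],[-0.05,0,0,0,1],[-0.05,0,0,0,1],[0,0,0,0,1],[0,0,0,0,1]]}}

```text
t: 64.33
ee_pos: [0.5485, -0.2623, 0.1532]
tcp_rot: [-0.231, 3.133, 0.0]
wrist_force: [-2.4, 0.9, -1.7]
opening: 0.0597
gripper_force: 22.7
```

Run:
```python
from fit import *
st();blob();thest();fitcup();fitcup(("side",))
```

```text
t64.3 [ 0.5485 -0.2623  0.1532] yaw98.4 F [-2.4  0.9 -1.7] op0.0597 gf22.7 q [-0.45  0.42  0.03  1.18  0.   -0.59]
blue [  377   169   163   189 17572] [451. 238.]
blue [  208   193   152   149 21911] [283. 267.]
blue [ 388  362   54   55 1760] [410. 393.]
tilt [(np.float64(0.651), 85), (np.float64(0.647), 90), (np.float64(0.628), 95)]
cup fwd -8.8 up -10.3 mm of TCP, tilt 74, cost 0.656, z 0.092..0.195, centre [ 0.5396 -0.2637  0.1432]
cup fwd -4.9 up 1.4 mm of TCP, tilt 92, cost 0.616, z 0.109..0.201, centre [ 0.5434 -0.2632  0.155 ]
```

Emit:
{"op": "carry_out", "data": {"motion": [[-0.04,0,0,0,1],[-0.04,0,0,0,1],[0,0,0,0,1],[0,0,0,0,1]]}}

```text
t: 64.92
ee_pos: [0.5559, -0.2613, 0.1532]
tcp_rot: [0.23, -3.133, -0.0]
wrist_force: [-3.2, 0.7, -3.0]
opening: 0.06
gripper_force: 22.8
```

Run:
```python
from fit import *
st();blob();fitcup(("wrist",))
c,im=snap("wrist")
print([int(v) for v in im[180:345:4,283,2]])
```

```text
t64.9 [ 0.5559 -0.2613  0.1532] yaw98.4 F [-3.2  0.7 -3. ] op0.0600 gf22.8 q [-0.44  0.43  0.04  1.19 -0.   -0.59]
blue [  374   160   170   198 18930] [453. 233.]
blue [  205   184   157   158 23356] [283. 263.]
blue [ 389  362   49   48 1372] [409. 388.]
cup fwd -11.9 up -10.6 mm of TCP, tilt 80, cost 0.015, z 0.093..0.192, centre [ 0.5441 -0.263   0.1426]
[55, 75, 75, 76, 77, 172, 187, 191, 191, 191, 191, 191, 191, 190, 190, 190, 189, 189, 189, 189, 188, 187, 124, 123, 122, 122, 122, 121, 120, 121, 121, 120, 119, 118, 118, 118, 118, 119, 117, 117, 117, 61]
```

Emit:
{"op": "carry_out", "data": {"motion": [[-0.04,0,0,0,1],[-0.03,0,0,0,1],[0,0,0,0,1],[0,0,0,0,1]]}}

```text
t: 65.4
ee_pos: [0.5628, -0.2602, 0.1532]
tcp_rot: [0.23, -3.133, -0.0]
wrist_force: [-3.1, 0.6, -3.1]
opening: 0.0598
gripper_force: 22.8
```

Run:
```python
from fit import *
st();blob();fitcup(("wrist",))
c,im=snap("wrist")
print([int(v) for v in im[180:345:4,283,2]])
```

```text
t65.4 [ 0.5628 -0.2602  0.1532] yaw98.4 F [-3.1  0.6 -3.1] op0.0598 gf22.8 q [-0.43  0.44  0.06  1.19 -0.   -0.58]
blue [  374   152   173   206 20361] [455. 229.]
blue [  203   174   162   168 24744] [283. 259.]
blue [ 391  362   42   41 1014] [408. 384.]
cup fwd -15.2 up -9.4 mm of TCP, tilt 85, cost 0.014, z 0.096..0.191, centre [ 0.5477 -0.2625  0.1438]
[79, 80, 81, 81, 81, 82, 223, 220, 190, 190, 189, 189, 190, 190, 190, 188, 189, 189, 189, 189, 188, 188, 189, 123, 120, 120, 120, 121, 119, 119, 119, 119, 118, 118, 118, 118, 119, 116, 118, 118, 118, 65]
```

Emit:
{"op": "carry_out", "data": {"motion": [[-0.05,0,0,0,1],[0,0,0,0,1],[0.08,0,0,0,1],[0,0,-0.2,0,1],[0,0,-0.2,0,1],[0,0,0,0,1],[-0.27,0,0,0,1],[-0.27,0,0,0,1],[-0.28,0,0,0,1],[-0.28,0,0,0,1]]}}

```text
t: 66.38
ee_pos: [0.6701, -0.2447, 0.1939]
tcp_rot: [-0.229, 3.131, -0.001]
wrist_force: [0.3, -0.6, -1.2]
opening: 0.0599
gripper_force: 23.2
```

Emit:
{"op": "carry_out", "data": {"motion": [[0,0,0,0,1],[0,0,0,0,1],[0,0,0,0,1],[0,0,0,0,1]]}}

```text
t: 66.72
ee_pos: [0.6679, -0.245, 0.1936]
tcp_rot: [-0.229, 3.133, -0.0]
wrist_force: [0.2, -0.5, 0.0]
opening: 0.0597
gripper_force: 23.1
```

Run:
```python
from fit import *
st();fitcup(("wrist",));look(dict(peg0=.045))
```

```text
t66.7 [ 0.6679 -0.245   0.1936] yaw98.4 F [ 0.2 -0.5  0. ] op0.0597 gf23.1 q [-0.35  0.59  0.42  1.4  -0.   -0.5 ]
cup fwd -17.5 up -8.5 mm of TCP, tilt 88, cost 0.015, z 0.139..0.231, centre [ 0.6506 -0.2475  0.1851]
peg0 [(0.96, [49.8, 286.0], [0.5348, -0.2616])]
```

Emit:
{"op": "carry_out", "data": {"motion": [[-0.02,-0.02,0.15,0,1],[0,0,0.2,0,1],[0,0,0.2,0,1],[0,0,0.15,0,1],[0,0,0.1,0,1],[0,0,0.05,0,1],[0,0,0,0,1],[0,0,0,0,1],[0,0,0,0,1]]}}

```text
t: 67.62
ee_pos: [0.6714, -0.2467, 0.1096]
tcp_rot: [-0.23, 3.132, -0.001]
wrist_force: [0.3, 0.2, -0.2]
opening: 0.0597
gripper_force: 23.2
```

Emit:
{"op": "carry_out", "data": {"motion": [[0,0,0.04,0,1],[0,0,0.02,0,1],[0,0,0,0,1],[0,0,0,0,1]]}}

```text
t: 67.95
ee_pos: [0.6708, -0.2463, 0.1023]
tcp_rot: [0.23, -3.133, -0.0]
wrist_force: [0.4, 0.4, -0.6]
opening: 0.0596
gripper_force: 23.2
```

Emit:
{"op": "carry_out", "data": {"motion": [[0,0,0.03,0,1],[0,0,0,0,1],[0,0,0,0,1]]}}

```text
t: 68.2
ee_pos: [0.6712, -0.2464, 0.0996]
tcp_rot: [-0.23, 3.133, -0.001]
wrist_force: [1.7, -0.4, 2.0]
opening: 0.0598
gripper_force: 23.3
```

Contact at about 0.100. A bit more pressure, then release.

Emit:
{"op": "carry_out", "data": {"motion": [[0,0,0.02,0,1],[0,0,0,0,1],[0,0,-0.02,0,1],[0,0,0,0,0.2],[0,0,0,0,-1],[0,0,0,0,-1],[0,0,0,0,-1],[0,0,0,0,-1],[0,0,-0.1,0,-1],[0,0,-0.3,0,-1]]}}

```text
t: 69.03
ee_pos: [0.6686, -0.2456, 0.1356]
tcp_rot: [0.229, -3.126, -0.005]
wrist_force: [0.8, -0.6, 0.2]
opening: 0.0855
gripper_force: 0.0
```

Emit:
{"op": "carry_out", "data": {"motion": [[0,0,-0.4,0,-1],[0,0,-0.4,0,-1],[0,0,-0.2,0,-1],[0,0,0,0,-1],[0,0,0,0,-1],[0,0,0,0,-1]]}}

```text
t: 69.53
ee_pos: [0.6706, -0.2463, 0.239]
tcp_rot: [0.23, -3.133, -0.0]
wrist_force: [-0.6, -0.0, -0.8]
opening: 0.0855
gripper_force: 0.0
```

Run:
```python
from h import *
st();c,im=snap("wrist","w21.png")
for o in tops(c,im,.135): print([np.round(v,3) for v in o])
c,im=snap("top")
for o in tops(c,im,.06): print("top",[np.round(v,3) for v in o])
```

```text
t69.5 [ 0.6706 -0.2463  0.239 ] yaw98.4 F [-0.6 -0.  -0.8] op0.0855 gf0.0 q [-0.35  0.59  0.54  1.52 -0.   -0.5 ]
[np.float64(0.652), np.float64(-0.248), np.float64(59.298), np.float64(58.397), np.float64(-81.609), array([283.694, 188.635])]
[np.float64(0.632), np.float64(-0.131), np.float64(59.306), np.float64(58.753), np.float64(-81.672), array([422.766, 185.885])]
[np.float64(0.525), np.float64(-0.149), np.float64(59.436), np.float64(59.317), np.float64(8.056), array([440.114,  43.206])]
top [np.float64(0.645), np.float64(0.312), np.float64(91.044), np.float64(62.315), np.float64(-63.984), array([208.388, 199.448])]
```

Emit:
{"op": "carry_out", "data": {"motion": [[-0.032,0.395,0,0,-1],[-0.032,0.395,0,0,-1],[-0.032,0.395,0,0,-1],[-0.032,0.395,0,0,-1],[-0.032,0.395,0,0,-1],[-0.032,0.395,0,0,-1],[-0.032,0.395,0,0,-1],[-0.032,0.395,0,0,-1],[-0.032,0.395,0,0,-1],[-0.032,0.395,0,0,-1]]}}

```text
t: 70.47
ee_pos: [0.6438, 0.1508, 0.2381]
tcp_rot: [0.23, -3.131, 0.001]
wrist_force: [0.3, -1.1, 0.9]
opening: 0.0856
gripper_force: 0.0
```

Emit:
{"op": "carry_out", "data": {"motion": [[-0.032,0.395,0,0,-1],[-0.032,0.395,0,0,-1],[-0.032,0.395,0,0,-1],[-0.032,0.395,0,0,-1],[-0.032,0.395,0,0,-1],[0,0,0,0.018,-1],[0,0,0,0.018,-1],[0,0,0,0.018,-1],[0,0,0,0.018,-1],[0,0,0,0.018,-1]]}}

```text
t: 71.3
ee_pos: [0.6312, 0.3468, 0.2377]
tcp_rot: [-0.661, -3.069, 0.003]
wrist_force: [-0.5, -0.0, 0.1]
opening: 0.0855
gripper_force: 0.0
```

Emit:
{"op": "carry_out", "data": {"motion": [[0,0,0,0.018,-1],[0,0,0,0.018,-1],[0,0,0,0.018,-1],[0,0,0,0.018,-1],[0,0,0,0.018,-1],[0,0,0,0.018,-1],[0,0,0,0,-1],[0,0,0,0,-1],[0,0,0,0,-1],[0,0,0,0,-1]]}}

```text
t: 72.13
ee_pos: [0.6317, 0.3467, 0.2389]
tcp_rot: [-1.635, -2.682, 0.001]
wrist_force: [-0.8, -0.0, -0.4]
opening: 0.0855
gripper_force: 0.0
```

Run:
```python
from h import *
st();plan(.648,.316,.022)
```

```text
t72.1 [0.6317 0.3467 0.2389] yaw27.3 F [-0.8 -0.  -0.4] op0.0855 gf0.0 q [ 0.5   0.6   0.56  1.53 -0.    1.6 ]
cup [  0.648   0.316  90.373  59.326 -62.732]
go [0.6322 0.347  0.022 ] units [-0.     0.006  2.17 ] turn -9.742594470749409e-05
```

Emit:
{"op": "carry_out", "data": {"motion": [[0,0.006,0.35,0,-1],[0,0,0.35,0,-1],[0,0,0.35,0,-1],[0,0,0.35,0,-1],[0,0,0.35,0,-1],[0,0,0.25,0,-1],[0,0,0.15,0,-1],[0,0,0,0,-1],[0,0,0,0,-1],[0,0,0,0,-1]]}}

```text
t: 73.02
ee_pos: [0.6331, 0.3475, 0.0257]
tcp_rot: [1.638, 2.68, 0.002]
wrist_force: [0.5, -0.3, 0.5]
opening: 0.0853
gripper_force: 0.0
```

Emit:
{"op": "carry_out", "data": {"motion": [[0,0,0,0,0],[0,0,0,0,0.5],[0,0,0,0,1],[0,0,0,0,1],[0,0,0,0,1],[0,0,0,0,1],[0,0,0,0,1],[0,0,0,0,1]]}}

```text
t: 73.68
ee_pos: [0.6331, 0.3475, 0.026]
tcp_rot: [1.638, 2.679, 0.003]
wrist_force: [-0.6, -0.0, 6.4]
opening: 0.0602
gripper_force: 22.1
```

Emit:
{"op": "carry_out", "data": {"motion": [[0,0,-0.1,0,1],[0,0,-0.2,0,1],[0,0,-0.3,0,1],[0,0,-0.3,0,1],[0,0,-0.3,0,1],[0,0,-0.3,0,1],[0,0,-0.35,0,1],[0,0,0,-0.018,1],[0,0,0,-0.018,1],[0,0,0,-0.018,1]]}}

```text
t: 74.52
ee_pos: [0.6325, 0.3472, 0.2112]
tcp_rot: [1.154, 2.921, 0.002]
wrist_force: [-0.4, 0.1, -1.8]
opening: 0.0599
gripper_force: 22.2
```

Emit:
{"op": "carry_out", "data": {"motion": [[0,0,0,-0.018,1],[0,0,0,-0.018,1],[0,0,0,-0.018,1],[0,0,0,-0.018,1],[0,0,0,-0.018,1],[0,0,0,-0.018,1],[0,0,0,-0.018,1],[0,0,0,-0.0175,1],[0,0,0,0,1]]}}

```text
t: 75.27
ee_pos: [0.6322, 0.347, 0.21]
tcp_rot: [-0.233, 3.133, 0.0]
wrist_force: [-0.3, 0.2, -0.3]
opening: 0.0603
gripper_force: 22.1
```

Emit:
{"op": "carry_out", "data": {"motion": [[0.169,-0.348,0,0,1],[0.169,-0.348,0,0,1],[0.169,-0.348,0,0,1],[0.169,-0.348,0,0,1],[0.169,-0.348,0,0,1],[0.169,-0.348,0,0,1],[0.169,-0.348,0,0,1],[0.169,-0.348,0,0,1],[0.169,-0.348,0,0,1],[0.169,-0.348,0,0,1]]}}

```text
t: 76.1
ee_pos: [0.5139, -0.0231, 0.2101]
tcp_rot: [-0.219, 3.133, -0.0]
wrist_force: [-0.7, -0.3, -0.6]
opening: 0.0602
gripper_force: 22.3
```

Emit:
{"op": "carry_out", "data": {"motion": [[0.169,-0.348,0,0,1],[0.169,-0.348,0,0,1],[0.169,-0.348,0,0,1],[0.169,-0.348,0,0,1],[0.169,-0.348,0,0,1],[0.169,-0.348,0,0,1],[0.169,-0.348,0,0,1],[0,0,0,0,1],[0,0,0,0,1],[0,0,0,0,1]]}}

```text
t: 76.93
ee_pos: [0.4323, -0.2796, 0.2097]
tcp_rot: [-0.22, 3.134, 0.0]
wrist_force: [-0.9, 0.5, -2.0]
opening: 0.0601
gripper_force: 22.3
```

Run:
```python
from h import *
st();go((.4325,-.280,.119),98.2);blob()
```

```text
t76.9 [ 0.4323 -0.2796  0.2097] yaw98.0 F [-0.9  0.5 -2. ] op0.0601 gf22.3 q [-0.57  0.23 -0.1   1.24  0.   -0.71]
go [ 0.4325 -0.28    0.119 ] units [-0.001 -0.005  0.907] turn -0.0005066608753565225
blue [  211   240   147   130 15904] [283. 304.]
blue [ 358  262   93   55 2549] [404. 287.]
blue [ 386  361   46   59 1806] [407. 393.]
```

Emit:
{"op": "carry_out", "data": {"motion": [[0,0,0.32,-0.0005,1],[0,0,0.3,0,1],[0,0,0.3,0,1],[0,0,0,0,1],[0,0,0,0,1],[0,0,0,0,1]]}}

```text
t: 77.48
ee_pos: [0.4336, -0.2792, 0.1189]
tcp_rot: [-0.231, 3.132, -0.001]
wrist_force: [0.6, 0.0, -0.7]
opening: 0.0597
gripper_force: 22.8
```

Emit:
{"op": "carry_out", "data": {"motion": [[-0.06,0,0,0,1],[-0.06,0,0,0,1],[-0.05,0,-0.03,0,1],[-0.05,0,-0.05,0,1],[0,0,0,0,1],[0,0,0,0,1]]}}

```text
t: 77.98
ee_pos: [0.4541, -0.2772, 0.1268]
tcp_rot: [0.228, -3.132, 0.004]
wrist_force: [-6.3, -3.6, 1.8]
opening: 0.0599
gripper_force: 21.1
```

Emit:
{"op": "carry_out", "data": {"motion": [[-0.05,0,-0.05,0,1],[-0.05,0,-0.05,0,1],[-0.05,0,-0.05,0,1],[-0.05,0,-0.03,0,1],[0,0,0,0,1],[0,0,0,0,1]]}}

```text
t: 78.48
ee_pos: [0.475, -0.2735, 0.1439]
tcp_rot: [-0.231, 3.132, -0.001]
wrist_force: [-1.3, -0.3, -0.1]
opening: 0.0597
gripper_force: 22.3
```

Run:
```python
from fit import *
st();blob()
```

```text
t78.5 [ 0.475  -0.2735  0.1439] yaw98.4 F [-1.3 -0.3 -0.1] op0.0597 gf22.3 q [-0.52  0.32 -0.14  1.1   0.   -0.67]
blue [  208   208   152   160 20173] [283. 287.]
blue [ 376  255  143  111 7337] [447. 297.]
blue [ 386  361   59   59 1993] [410. 395.]
```

Identical to the previous run. Continue with the same sequence.

Emit:
{"op": "carry_out", "data": {"motion": [[-0.05,0,-0.03,0,1],[-0.05,0,-0.02,0,1],[-0.05,0,-0.01,0,1],[-0.05,0,-0.01,0,1],[-0.05,0,-0.01,0,1],[-0.05,0,-0.01,0,1],[-0.05,0,-0.01,0,1],[-0.05,0,0,0,1],[0,0,0,0,1],[0,0,0,0,1]]}}

```text
t: 79.37
ee_pos: [0.5145, -0.2674, 0.1532]
tcp_rot: [-0.231, 3.132, 0.0]
wrist_force: [-0.8, 0.0, -0.7]
opening: 0.0596
gripper_force: 22.4
```

Emit:
{"op": "carry_out", "data": {"motion": [[-0.05,0,0,0,1],[-0.05,0,0,0,1],[-0.05,0,0,0,1],[-0.05,0,0,0,1],[-0.05,0,0,0,1],[-0.05,0,0,0,1],[-0.05,0,0,0,1],[0,0,0,0,1],[0,0,0,0,1]]}}

```text
t: 80.12
ee_pos: [0.549, -0.2623, 0.1533]
tcp_rot: [-0.231, 3.132, 0.0]
wrist_force: [-1.5, -0.1, -1.3]
opening: 0.0602
gripper_force: 22.6
```

Emit:
{"op": "carry_out", "data": {"motion": [[-0.05,0,0,0,1],[-0.05,0,0,0,1],[-0.05,0,0,0,1],[-0.04,0,0,0,1],[0,0,0,0,1],[0,0,0,0,1]]}}

```text
t: 80.62
ee_pos: [0.5676, -0.2596, 0.1533]
tcp_rot: [-0.23, 3.133, 0.0]
wrist_force: [-2.6, 0.6, -2.6]
opening: 0.0597
gripper_force: 22.9
```

Run:
```python
from fit import *
st();blob();fitcup(("wrist",))
```

```text
t80.6 [ 0.5676 -0.2596  0.1533] yaw98.4 F [-2.6  0.6 -2.6] op0.0597 gf22.9 q [-0.43  0.44  0.07  1.2   0.   -0.58]
blue [  374   146   175   212 21237] [456. 225.]
blue [  201   167   166   199 27670] [283. 262.]
blue [391 362  39  36 786] [408. 381.]
cup fwd -5.2 up 6.8 mm of TCP, tilt 3, cost 0.054, z 0.128..0.193, centre [ 0.5624 -0.2604  0.1602]
```

Emit:
{"op": "carry_out", "data": {"motion": [[0.06,0,0,0,1],[0.06,0,0,0,1],[0,0,0,0,1],[0,0,0.1,0,1],[0,0,0.15,0,1],[0,0,0.15,0,1],[0,0,0.05,0,1],[0,0,0,0,1],[0,0,0,0,1],[0,0,0,0,1]]}}

```text
t: 81.55
ee_pos: [0.5557, -0.2616, 0.109]
tcp_rot: [-0.23, 3.132, -0.001]
wrist_force: [-0.6, -0.7, -1.3]
opening: 0.0597
gripper_force: 23.1
```

Emit:
{"op": "carry_out", "data": {"motion": [[0,0,0.04,0,1],[0,0,0,0,1],[0,0,0,0,1],[0,0,0,0,1]]}}

```text
t: 81.88
ee_pos: [0.5553, -0.2615, 0.1046]
tcp_rot: [-0.23, 3.133, -0.0]
wrist_force: [0.5, 0.5, -0.9]
opening: 0.0595
gripper_force: 23.1
```

Emit:
{"op": "carry_out", "data": {"motion": [[0,0,0.03,0,1],[0,0,0,0,1],[0,0,0,0,1]]}}

```text
t: 82.13
ee_pos: [0.5551, -0.2614, 0.1011]
tcp_rot: [0.23, -3.133, -0.0]
wrist_force: [0.9, 0.3, -1.8]
opening: 0.0596
gripper_force: 23.1
```

Emit:
{"op": "carry_out", "data": {"motion": [[0,0,0.03,0,1],[0,0,0,0,1],[0,0,0,0,1]]}}

```text
t: 82.38
ee_pos: [0.5562, -0.2615, 0.0989]
tcp_rot: [-0.23, 3.131, -0.001]
wrist_force: [2.2, 1.3, 3.5]
opening: 0.0598
gripper_force: 23.5
```

Emit:
{"op": "carry_out", "data": {"motion": [[0,0,0.02,0,1],[0,0,0,0,1],[0,0,0,0,1]]}}

```text
t: 82.63
ee_pos: [0.557, -0.2615, 0.0982]
tcp_rot: [-0.23, 3.129, -0.002]
wrist_force: [2.3, 2.4, 12.4]
opening: 0.06
gripper_force: 24.6
```

Contact with the deck. Release and back away to a clear view.

Emit:
{"op": "carry_out", "data": {"motion": [[0,0,-0.03,0,1],[0,0,0,0,0.2],[0,0,0,0,-1],[0,0,0,0,-1],[0,0,0,0,-1],[0,0,0,0,-1],[0,0,0,0,-1],[0,0,-0.1,0,-1],[0,0,-0.3,0,-1],[0,0,-0.4,0,-1]]}}

```text
t: 83.47
ee_pos: [0.5535, -0.2607, 0.1781]
tcp_rot: [0.23, -3.128, -0.004]
wrist_force: [0.4, 0.4, 0.2]
opening: 0.085
gripper_force: 0.0
```

Emit:
{"op": "carry_out", "data": {"motion": [[0,0,-0.4,0,-1],[0,0,-0.4,0,-1],[0.3,0.1,-0.1,0,-1],[0.3,0.1,0,0,-1],[0,0,0,0,-1],[0,0,0,0,-1],[0,0,0,0,-1]]}}

```text
t: 84.05
ee_pos: [0.4932, -0.2505, 0.27]
tcp_rot: [-0.23, 3.132, -0.001]
wrist_force: [-0.4, -0.5, -0.8]
opening: 0.0853
gripper_force: 0.0
```

Run:
```python
from h import *
st();c,im=snap("wrist","w22.png")
for o in tops(c,im,.135,110): print([np.round(v,3) for v in o])
look(dict(tongue_hole=.044,lug_hole=.03,pin=.006,rack_handle=.08))
for d in arm.regions_of("wrist","pin")[:1]: r,cc=np.where(d["pixels"]);print(d["p"],d["pixel"])
print([proj(c,[.4605,-.2155,z]).round() for z in(.006,.048,.078)])
look(dict(shaker=0,bowl=0,jar=0,cup0=.09),cam="top")
```

```text
t84.0 [ 0.4932 -0.2505  0.27  ] yaw98.4 F [-0.4 -0.5 -0.8] op0.0853 gf0.0 q [-0.47  0.28  0.12  1.41 -0.   -0.62]
[np.float64(0.653), np.float64(-0.249), np.float64(59.841), np.float64(59.515), np.float64(8.584), array([264.429, 332.533])]
[np.float64(0.634), np.float64(-0.137), np.float64(59.736), np.float64(48.432), np.float64(8.083), array([358.38 , 332.479])]
[np.float64(0.526), np.float64(-0.149), np.float64(60.445), np.float64(60.129), np.float64(8.361), array([375.747, 243.398])]
[np.float64(0.536), np.float64(-0.264), np.float64(60.62), np.float64(59.859), np.float64(8.473), array([263.726, 237.839])]
tongue_hole [(0.88, [158.9, 320.3], [0.4598, -0.2089])]
lug_hole [(0.94, [157.2, 320.1], [0.4594, -0.2075])]
pin [(0.74, [158.9, 316.0], [0.4654, -0.2091]), (0.63, [153.7, 312.9], [0.4591, -0.2145])]
rack_handle [(0.75, [270.4, 412.9], [0.5762, -0.0713]), (0.35, [153.9, 182.7], [0.4718, -0.3659])]
0.77 [155.7, 313.9]
[array([155., 312.]), array([159., 315.]), array([163., 318.])]
shaker [(0.75, [215.6, 343.2], [0.5974, -0.1981]), (0.42, [172.8, 281.5], [0.7644, 0.04])]
bowl []
jar [(0.57, [221.0, 156.3], [0.5706, 0.5194])]
cup0 [(0.95, [192.5, 159.2], [0.6633, 0.4931]), (0.89, [196.0, 359.2], [0.656, -0.247]), (0.75, [265.0, 170.3], [0.3962, 0.4405]), (0.68, [201.5, 329.9], [0.6344, -0.138]), (0.65, [231.0, 332.5], [0.5248, -0.1464]), (0.59, [252.3, 135.2], [0.4407, 0.5711]), (0.45, [231.3, 365.4], [0.5244, -0.2671])]
```

All four cups are flat at z=135 mm on their pegs, the pin is seated, and the shaker and jar are where they were. The arm never went near the bowl. Handing in.

```bash
python3 -c "
from workcell import arm
print(arm.sign_off())"
```

```text
the job is handed in; nothing more can be done
None
```

I handed the job in at about 84 s: the rack is home and pinned, and all four blue tumblers are upside down with their rims on the deck, each on its own peg; the shaker and jar had not moved, and the bowl was not re-detected in the last picture.

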